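# Tea stand and infuser dish

## Robot

A 6-joint arm with a two-finger parallel gripper is mounted at the origin on a cart in front of the work surface, level with it; the furniture and walls round the work are solid. World frame = base frame: x ahead of the robot, y to its left, z up, the work surface at z = 0. Lengths are in mm, angles in degrees, forces in N, time in s.
With the tool pointing down it reaches from about 250 to 850 mm from the base axis. Payload 12.5 kg.
Tool frame: the origin (TCP) lies at the very end of the fingers, on their centre line; the grasp point (between the pads) lies 19 mm behind it; z points along the fingers, y is the line along which they close (so a half turn about z gives the same grasp; the last joint's range is limited). The gripper opens to 93 mm and grips with 3 to 60 N. Pads are 15 mm wide; open, the fingers measure 128 mm over their backs; the gripper's body (75 mm by 188 mm) begins 65 mm behind the grasp point.
Start: joints at [65.97, 20.094, 94.641, -0, 65.266, -4.847], TCP at [180.687, 519.458, 218.633] pointing down, gripper open.
Joint ranges: [-157.81, 157.81], [-45, 120.19], [0.68, 151.7], [-89.99, 269.99], [4.06, 180], [-164.3, 164.3]. Speed limits (degrees/s): [127.2, 127.2, 159.86, 180, 180, 180].

## Interface

Orientations are given as a 3x3 rotation matrix whose columns are the frame's x, y, z axes.
In Python, from plant import manip, viewer, workorder gives the robot as it stands.
- The arm moves only by the tool move_arm, never from a script. Its argument "motion" is a list of rows, each a list of 2 entries, a list of its own where there are three numbers: the shift along the tool's x, y, z normalised to -1 to 1, where 1 is 40 cm, then the turn, a rotation vector about the tool's x, y, z normalised to -1 to 1, where 1 is 45 degrees. A call has exactly 5 rows; each row is the pose to reach, as a shift and turn from the pose commanded when the call began, along the tool's axes at that moment; what a row does not reach only later rows make up. A row lasts 1/12 s, in which the tool goes at most 41.7 mm and 7.16 degrees, less where a joint would pass 70% of its speed; a pose out of reach is approached as far as the arm can. A call with a number of a shift or a turn outside -1 to 1 is refused whole. A call with a gripper value outside its range is refused whole. "claw" is the closure, from 0 (fully open) to 1 (shut), set as the call begins (left out, the last holds). The fingers move at their own pace and stop on an object; "grip_force" is the grip in N (left out, the last holds). Time passes only in rows, so rows that repeat a pose let the fingers close, or fill a call up. It gives the time, the measured TCP pose, the force, the opening and the grip force at its end, in the units of the state.
- manip.get_state(): the state, without advancing time (a new reading comes with each control period).
- viewer.grab_frame(name): name is "scene" or "top" or "wrist"; returns a dict with "color" (420x560x3 uint8, blue, green, red), "fov_y" (degrees; the focal length in pixels is half the picture's height over the tangent of half this angle, whatever the lens; pixels are square), "cx", "cy" (the principal point, pixels), "rvec" (rotation vector, rad) and "tvec" (3), from world to camera coordinates, as OpenCV has them. Camera axes: x right, y down, z forward; pixel columns grow to the right and rows downward; lengths in mm; the calibration is good to about 2 mm. The wrist camera is an equidistant fisheye: a pixel r from the principal point sees the ray r / f radians off the axis. A picture is of the moment at which its call begins. There is no depth.
- workorder.finish_job(): hands the job in; it is judged then, once.
Trained networks look in the newest picture that a camera, given by its name, has taken for a name from the list of things; names that differ only in an ending like _2 or _b are one class to them, and where a whole thing is asked for, a point or a joint stands for the part that bears it (a point fixed in the world has none). Each returns a list of dicts, best first, with "score" (0 to 1); they miss things now and then, are a little off and sometimes report something else, mostly with a low value. They report only what shows in the picture. A call takes as long as a camera call. They do not tell look-alikes from the thing itself.
- viewer.recognise(camera, name): "xyz" ([x, y, z] in mm, in the coordinates of the camera as it stood for that picture, good to about 4 mm: the middle of the surface that is visible of it).
- viewer.trace(camera, name): "mask" (420x560 bool, what is visible of it).
The state is a dict: "time_s": time; "joint_pos": joint angles; "qvel": joint speeds; "tau": joint torques, N m; "ee_pos": TCP position; "eef_rot": TCP orientation; "force": force on the tool from outside, world axes, zero at the start; "moment": the same for the moment, N m; "gripper_width": finger opening in mm; "finger_force": force on a finger pad.
Only numpy, scipy, OpenCV 4.12 (cv2) and the standard library are available. Lean on these libraries where they do the work, as an engineer would, in place of code of your own. Each camera call takes 0.05 s, during which the arm holds its last target. There are 200 camera calls.

## Task

Build a little stand from the tea tins: put the red tin squarely on the green one and the yellow tin squarely on the red, long sides lined up, and let go of them. Then lift the white dish off its wooden trivet by its bridge handle with the steel infuser ball loose in it, keep it level and the ball in the middle, give it a quarter turn (either way) from how it stood, so that the handle lies square to the trivet's long side, and bring it over the middle of the stand. Finish while still holding it there, still and level, a few centimetres clear above the yellow tin, so that I can stick felt pads under it; leave everything else on the worktop where it is.

Things in the scene. Friction and masses are not known exactly. Their poses are not given: they have to be found in the camera images.
- green_tin_center (a point): closed flat rectangular tin, plain green, 84 (its x) x 56 (its y) x 38 mm high (z), about 0.1 to 0.3 kg, flat top and bottom, stands upright; the bottom of the stand. Point: the tin's centre, 19 mm above its underside.
- red_tin_center (a point): closed flat rectangular tin, plain red, 84 (its x) x 56 (its y) x 38 mm high (z), about 0.1 to 0.3 kg, flat top and bottom, stands upright; goes on the green one. Point: the tin's centre, 19 mm above its underside.
- yellow_tin_center (a point): closed flat rectangular tin, plain yellow, 84 (its x) x 56 (its y) x 38 mm high (z), about 0.1 to 0.3 kg, flat top and bottom, stands upright; goes on the red one. Point: the tin's centre, 19 mm above its underside.
- green_tin: the green tin; origin at the centre of its underside, axes as above.
- red_tin: the red tin; origin at the centre of its underside, axes as above.
- yellow_tin: the yellow tin; origin at the centre of its underside, axes as above.
- trivet: fixed oblong trivet of wooden slats, 130 (x) x 176 (y, the long side) x 12 mm high; origin at the centre of its underside. The dish stands in the middle of it with its handle along the trivet's long side (y).
- dish_grip (a point): wooden bar of the bridge handle of the white dish: 14 mm thick (x), 76 mm long (y, the handle's direction), 20 mm high (z). Point: the centre of the bar, 100 mm straight above the centre of the dish's underside. Axes are the dish's; z is up. Dish and ball weigh about 0.2 to 0.45 kg, balanced under the bar.
- dish: round white shallow dish, 152 mm across, rim 21 mm high, sloping gently down from the rim to the middle (6 mm above its underside), with a steel wire bridge over it, the wires standing 69 mm from the middle at +y and -y; 110 mm high in all. Origin at the centre of its underside; axes as for its handle bar.
- dish_foot (a point): centre of the dish's underside.
- ball_center (a point): loose steel tea infuser ball, 32 mm in diameter, that rests in the middle of the dish and rolls up the slope if the dish is tilted or jerked. Point: its centre, 22 mm above the dish's underside when in the middle.
- mug: spotted mug, 93 mm high; origin at the centre of its underside. To be left alone.
- salt: glass salt shaker with grey cap, 90 mm high, 44 mm thick; origin at the centre of its underside. To be left alone.
- mill: wooden pepper mill, 170 mm high, 58 mm thick; origin at the centre of its underside. To be left alone.
- lemon: lemon, 72 x 57 mm; origin at the centre of its underside. To be left alone.
- spoon: small metal spoon lying flat, 138 mm long, 12 mm high; origin at the centre of its underside. To be left alone.
- cup: cream and dark blue cup without handle, 78 mm high, 70 mm wide; origin at the centre of its underside. To be left alone.
There are look-alikes about, which are no part of the job. Several things have the shape of the green_tin; the one meant has the colours described above.

How it is judged:
By the outcome, as a careful person would: the job done as asked, in the order asked, and still so for the second after the job is handed in, while the arm keeps its last pose, push and grip.
It also fails if it takes over 64 s, if anything falls off the work surface, if the arm or the gripper's body presses on something with over 40 N, if the wrist force passes 120 N, or if a joint passes its speed limit or range.

## Working session

There is one attempt and no reset: what is moved stays moved. The work goes in short steps, Python scripts to look and compute and a tool call to move; the robot and the scene stay as the last step left them, time stands still between calls to the robot, and variables do not carry over. Pictures are saved under pics/ and viewed, at most 10 in all, crops included, and the job is handed in when it is done.

Besides the shell and the picture viewer there is one more tool, called in YAML: its name, and indented under it one key for each argument. move_arm: Moves the arm, as the interface text tells. Its arguments: {"type":"object","properties":{"motion":{"type":"array","items":{"type":"array"}},"claw":{"type":"number"},"grip_force":{"type":"number"}},"required":["motion"]}

```bash
ls; mkdir -p pics; cat > h.py <<'E'
import numpy as np, cv2
from plant import manip, viewer, workorder
def cam(f):
    R=cv2.Rodrigues(np.array(f['rvec'],float))[0]; t=np.array(f['tvec'],float).ravel()
    F=210/np.tan(np.radians(f['fov_y']/2)); return R,t,F
def toworld(f,p):
    R,t,F=cam(f); return R.T@(np.array(p)-t)
def pix2plane(f,uv,z):
    R,t,F=cam(f); uv=np.atleast_2d(np.array(uv,float))
    d=np.c_[(uv[:,0]-f['cx'])/F,(uv[:,1]-f['cy'])/F,np.ones(len(uv))]@R
    c=-R.T@t; s=(z-c[2])/d[:,2]; return c+d*s[:,None]
def proj(f,P):
    R,t,F=cam(f); q=R@np.array(P,float)+t; return F*q[0]/q[2]+f['cx'],F*q[1]/q[2]+f['cy']
E
python3 - <<'E'
from h import *
s=manip.get_state(); print(s['time_s'],s['ee_pos'],s['eef_rot'],s['force'])
for n in ['scene','top']:
    f=viewer.grab_frame(n); cv2.imwrite(f'pics/{n}0.png',f['color'])
    R,t,F=cam(f); print(n,F,f['cx'],f['cy'],-R.T@t,R[2])
    for k in ['green_tin','red_tin','yellow_tin','trivet','dish_grip','dish','ball_center','mug','salt','mill','lemon','spoon','cup']:
        for d in viewer.recognise(n,k)[:5]:
            w=toworld(f,d['xyz']); print(k,round(d['score'],2),w.round(),np.round(proj(f,w)))
E
```

```text
pics
0.0 [180.53673756 519.15871557 218.09558378] [[-9.44485561e-01  3.28552569e-01 -4.83383220e-04]
 [ 3.28552909e-01  9.44484954e-01 -1.07603288e-03]
 [ 1.03014811e-04 -1.17511448e-03 -9.99999304e-01]] [-0.28312629  0.0033313   0.63920478]
scene 424.18860742743897 275.0790903463478 216.23451719821114 [  11.72878854 -366.91073322  914.55275304] [ 0.46946153  0.48904962 -0.73514375]
green_tin 0.97 [319. 483.  36.] [146. 212.]
green_tin 0.56 [504. 129.  39.] [280. 247.]
red_tin 0.88 [563. 332.  38.] [246. 197.]
red_tin 0.25 [505. 127.  37.] [281. 247.]
yellow_tin 0.82 [382. 292.  38.] [205. 237.]
yellow_tin 0.22 [559. 334.  42.] [244. 196.]
trivet 0.92 [ 466. -182.    9.] [363. 341.]
dish_grip 0.87 [ 502. -121.   30.] [353. 309.]
dish_grip 0.26 [730. -90.  48.] [400. 245.]
dish 0.64 [ 502. -120.   26.] [352. 310.]
dish 0.17 [424. 139.   9.] [255. 268.]
mug 0.93 [711.  57.  63.] [352. 215.]
mug 0.74 [ 500. -121.   26.] [352. 311.]
salt 0.62 [680. 240.  53.] [296. 190.]
mill 0.68 [711. 155.  83.] [326. 192.]
mill 0.53 [ 501. -122.   25.] [353. 311.]
lemon 0.9 [729. -87.  42.] [398. 246.
[... 320 characters left out ...]
8 [318. 488.  41.] [149. 300.]
green_tin 0.74 [436. 433.  35.] [170. 255.]
green_tin 0.7 [510. 139.  38.] [279. 226.]
red_tin 0.93 [562. 345.  42.] [203. 208.]
red_tin 0.7 [723.  59.  56.] [306. 148.]
yellow_tin 0.67 [388. 301.  35.] [219. 272.]
trivet 0.88 [493. -60.  12.] [350. 232.]
dish_grip 0.81 [ 504. -118.   32.] [373. 227.]
dish 0.62 [ 509. -118.   26.] [372. 225.]
ball_center 0.42 [ 502. -114.   45.] [372. 227.]
mug 0.65 [721.  58.  58.] [306. 148.]
salt 0.65 [681. 255.  74.] [235. 162.]
mill 0.94 [713. 170. 138.] [266. 143.]
lemon 0.69 [560. 338.  43.] [205. 208.]
lemon 0.54 [733. -77.  50.] [355. 144.]
spoon 0.63 [429. 141.   2.] [278. 257.]
cup 0.8 [ 729. -161.   42.] [385. 146.]
```

View pics/scene0.png

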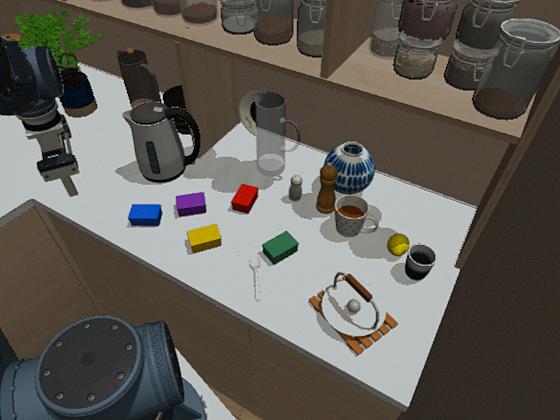

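View pics/top0.png

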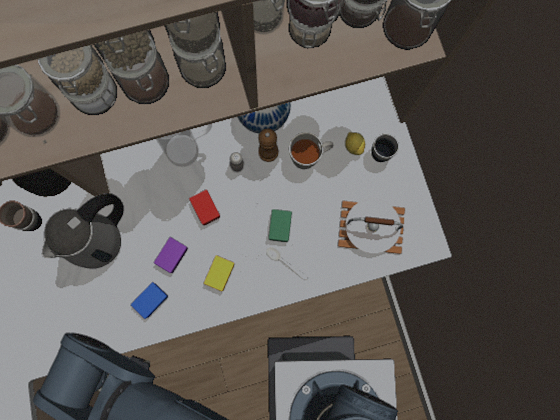

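Scene picture: the tins are green (280,247), red (245,197) and yellow (204,237). The dish is on the trivet at (353,310), with its bar at (357,288). In the top picture: green (279,226), red (204,208), yellow (219,272), dish bar (379,221).

Candidates that could be mistaken for the green tin in the scene picture are blue (146,213), purple (190,203), red (245,197), yellow (204,237) and green (280,247). By colour I choose green at (280,247), red at (245,197) and yellow at (204,237).

```bash
cat >> h.py <<'E'
from scipy.optimize import minimize
HUE={'green':(60,85),'red':(0,8),'yellow':(22,33)}
def cmask(img,c,uv,r):
    hsv=cv2.cvtColor(img,cv2.COLOR_BGR2HSV); a,b=HUE[c]
    m=cv2.inRange(hsv,(a,110,30),(b,255,255))
    if c=='red': m|=cv2.inRange(hsv,(172,110,30),(180,255,255))
    w=np.zeros_like(m); cv2.circle(w,(int(uv[0]),int(uv[1])),r,255,-1); return m&w
def boxhull(f,x,y,yaw,z0,S=8,dims=(84,56,38)):
    a=np.radians(yaw); c,s=np.cos(a),np.sin(a); P=[]
    for i in(-.5,.5):
        for j in(-.5,.5):
            for z in(z0,z0+dims[2]):
                P.append(proj(f,[x+c*i*dims[0]-s*j*dims[1],y+s*i*dims[0]+c*j*dims[1],z]))
    return cv2.convexHull(((np.array(P)+.5)*S).astype(np.float32)).astype(np.int32)
def fit(frames,c,x0,z0=0,yaws=range(0,180,15),r=30,S=8):
    T=[]
    for f in frames:
        u,v=proj(f,[x0[0],x0[1],z0+19]); m=cmask(f['color'],c,(u,v),r)
        u0,v0=int(u)-r,int(v)-r
        crop=cv2.resize(m[v0:v0+2*r,u0:u0+2*r],None,fx=S,fy=S,interpolation=cv2.INTER_CUBIC)>127
        T.append((f,crop,np.array([u0,v0])*S))
    def cost(p):
        e=0
        for f,m,o in T:
            q=np.zeros(m.shape,np.uint8); cv2.fillConvexPoly(q,boxhull(f,p[0],p[1],p[2],z0,S)-o.astype(np.int32),1)
            q=q>0; e+=1-(q&m).sum()/max(1,(q|m).sum())
        return e/len(T)
    best=min(((cost([*x0,a]),a) for a in yaws))
    sol=None
    for k in range(2):
        st=[*x0,best[1]] if sol is None else sol.x
        sim=np.array([st]*4,float); sim[1,0]+=6; sim[2,1]+=6; sim[3,2]+=8
        sol=minimize(cost,st,method='Nelder-Mead',options=dict(initial_simplex=sim,xatol=.05,fatol=1e-5))
    return sol.x,sol.fun
E
python3 - <<'E'
from h import *
fs=viewer.grab_frame('scene'); ft=viewer.grab_frame('top')
for c,x in [('green',(507,134)),('red',(562,339)),('yellow',(386,297))]:
    for fr in ([fs],[ft],[fs,ft]):
        p,e=fit(fr,c,x); print(c,p.round(1),round(e,3))
# bar: brown blob near the dish
for f,uv in((fs,(357,288)),(ft,(379,221))):
    hsv=cv2.cvtColor(f['color'],cv2.COLOR_BGR2HSV)
    print(hsv[uv[1]-2:uv[1]+3,uv[0]].tolist())
a=cv2.resize(ft['color'][185:275,190:290],None,fx=4,fy=4,interpolation=cv2.INTER_CUBIC)
b=cv2.resize(ft['color'][185:275,325:420],None,fx=4,fy=4,interpolation=cv2.INTER_CUBIC)
cv2.imwrite('pics/crop1.png',np.hstack([a,b]))
E
```

```text
green [518.7 141.   -9.7] 0.232
green [512.7 135.9  -6.1] 0.949
green [515.  136.2  -5.9] 0.593
red [571.8 346.8  31.6] 0.139
red [566.8 342.   27.1] 0.11
red [569.9 343.9  29.2] 0.131
yellow [388.3 308.6 154.3] 0.189
yellow [385.  302.9 156.5] 0.097
yellow [386.  304.3 155.1] 0.148
[[13, 196, 86], [13, 192, 65], [11, 195, 38], [9, 163, 25], [0, 255, 13]]
[[10, 151, 86], [11, 142, 90], [12, 152, 87], [10, 141, 74], [14, 255, 30]]
```

View pics/crop1.png

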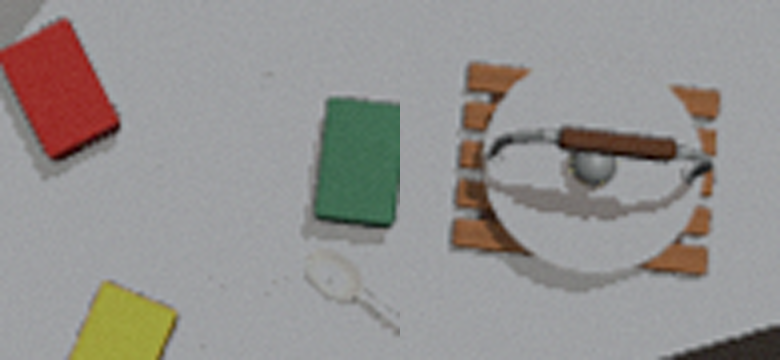

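The crop shows the red tin at (60,90), the yellow at (120,330) and the green at (355,160). These are the plain tins described, clearly different from the blue and purple ones. The dish bar is at (617,143), with the ball in the middle at (595,165). The colour mask is losing dark sides, so I'll widen it and measure the bar.

```bash
sed -i "s/(a,110,30)/(a,80,12)/;s/(172,110,30)/(172,80,12)/;s/(60,85)/(50,95)/;s/(0,8)/(0,11)/;s/(22,33)/(18,38)/" h.py
python3 - <<'E'
from h import *
fs=viewer.grab_frame('scene'); ft=viewer.grab_frame('top')
for c,x in [('green',(515,136)),('red',(568,343)),('yellow',(386,304))]:
    for fr in ([fs],[ft],[fs,ft]):
        p,e=fit(fr,c,x); print(c,p.round(1),round(e,3))
for f,uv,n in((fs,(357,288),'s'),(ft,(479-100,221),'t')):
    hsv=cv2.cvtColor(f['color'],cv2.COLOR_BGR2HSV)
    m=cv2.inRange(hsv,(0,70,10),(20,255,115))
    k,l,st,ce=cv2.connectedComponentsWithStats(m)
    i=l[uv[1],uv[0]]; print(n,st[i],ce[i],cv2.minAreaRect(np.argwhere(l==i)[:,::-1].astype(np.float32)))
    (r0,r1,r2)=cv2.minAreaRect(np.argwhere(l==i)[:,::-1].astype(np.float32))
    b=cv2.boxPoints((r0,r1,r2)); 
    # ends = midpoints of short sides
    e=[(b[0]+b[1])/2,(b[2]+b[3])/2] if np.linalg.norm(b[0]-b[1])<np.linalg.norm(b[1]-b[2]) else [(b[1]+b[2])/2,(b[3]+b[0])/2]
    print(pix2plane(f,e,112).round(1).tolist(), pix2plane(f,[ce[i]],112).round(1), pix2plane(f,[ce[i]],116).round(1))
    for k in ['ball_center','dish','dish_grip','trivet']:
        for d in viewer.trace(n=='s' and 'scene' or 'top',k)[:1]:
            mm=d['mask']; q=np.argwhere(mm)[:,::-1].astype(np.float32); print(k,d['score'],len(q),q.mean(0),cv2.minAreaRect(q))
E
```

```text
green [515.9 138.7  -1.2] 0.157
green [513.9 135.9 172.8] 0.132
green [514.9 136.  172.5] 0.149
red [571.5 347.8  30.1] 0.122
red [569.1 343.9  26.6] 0.084
red [568.7 344.   28.8] 0.111
yellow [387.9 306.9 155.3] 0.107
yellow [386.  304.  157.2] 0.069
yellow [386.4 304.2 155.4] 0.091
s [343 274  29  28 230] [358.04347826 287.00869565] ((357.41131591796875, 286.9604187011719), (34.584815979003906, 7.740118026733398), 42.51044845581055)
[[511.5, -75.1, 112.0], [504.0, -153.3, 112.0]] [[ 508.6 -116.1  112. ]] [[ 506.1 -117.4  116. ]]
ball_center 0.56 166 [353.70483 306.09036] ((353.5, 306.0), (14.0, 13.0), 90.0)
dish_grip 0.73 2632 [353.53268 307.2747 ] ((354.2281188964844, 307.9449462890625), (64.13835144042969, 53.89897155761719), 31.429563522338867)
trivet 0.6 920 [357.63586 328.1413 ] ((353.20452880859375, 312.01397705078125), (77.71590423583984, 52.70610809326172), 48.918251037597656)
t [365 217  29   8 141] [378.91489362 220.78723404] ((378.96246337890625, 220.81910705566406), (28.39242172241211, 4.907332420349121), 6.709836959838867)
[[511.7, -82.5, 112.0], [501.6, -155.0, 112.0]] [[ 506.7 -118.7  112. ]] [[ 506.1 -117.8  116. ]]
ball_center 0.57 2347 [372.63614 225.06944] ((373.0, 225.5), (53.0, 56.0), 90.0)
dish 0.55 2365 [372.6926  225.02834] ((372.5000305175781, 225.00001525878906), (55.86143493652344, 54.44721603393555), 45.0)
dish_grip 0.65 2259 [372.7946  225.27888] ((372.86004638671875, 225.52001953125), (54.80000686645508, 52.599998474121094), 36.86989974975586)
trivet 0.88 693 [364.8557  228.12122] ((370.947998046875, 226.92344665527344), (65.52527618408203, 47.11968994140625), 7.001267433166504)
```

```bash
cat >> h.py <<'E'
import json,os
def plan(segs,commit=True):
    """segs: (x,y,z,phi,ncalls) ; prints rows of each call (tool-axis units), keeps commanded pose in cmd.json"""
    c=json.load(open('cmd.json')) if os.path.exists('cmd.json') else [180.69,519.46,218.63,160.82]
    c=np.array(c,float)
    for sg in segs:
        tgt=np.array(sg[:4],float); n=sg[4]; c0=c.copy(); d=tgt-c0; d[3]=(d[3]+180)%360-180
        for i in range(n):
            a=np.radians(c[3]); ex=np.array([np.cos(a),np.sin(a),0]); ey=np.array([np.sin(a),-np.cos(a),0]); rows=[]
            for k in range(5):
                u=(5*i+k+1)/(5*n); s=u*u*(3-2*u); q=c0+d*s
                v=q[:3]-c[:3]; sh=[round(float(z)/400,3)+0 for z in (v@ex,v@ey,-v[2])]; tu=round(-(q[3]-c[3])/45,3)+0
                rows.append([sh,[0,0,tu]])
            print(json.dumps(rows).replace(' ',''))
            sh=np.array(rows[-1][0])*400; c=np.r_[c[:3]+sh[0]*ex+sh[1]*ey-[0,0,sh[2]],c[3]-tu*45]
        print('-> ',c.round(2).tolist())
    if commit: json.dump(c.tolist(),open('cmd.json','w'))
E
python3 - <<'E'
from h import *
f=viewer.grab_frame('wrist'); R,t,F=cam(f); s=manip.get_state()
C=-R.T@t; E=np.array(s['eef_rot']); print(F,f['fov_y'],f['cx'],f['cy'],'cam in tool',E.T@(C-s['ee_pos']),'axis',E.T@R[2])
plan([(569,344,170,208.5,4)])
E
```

```text
325.19226210127806 65.70646984690485 279.6600212283362 208.81389410366202 cam in tool [  74.85795738   -0.4190134  -165.49525719] axis [-2.70941938e-01  7.61956394e-04  9.62595390e-01]
[[[-0.008,-0.001,0.001],[0,0,-0.008]],[[-0.03,-0.003,0.003],[0,0,-0.03]],[[-0.064,-0.006,0.007],[0,0,-0.064]],[[-0.11,-0.01,0.013],[0,0,-0.11]],[[-0.166,-0.015,0.019],[0,0,-0.166]]]
[[[-0.062,-0.014,0.007],[0,0,-0.063]],[[-0.13,-0.029,0.015],[0,0,-0.133]],[[-0.203,-0.045,0.024],[0,0,-0.207]],[[-0.279,-0.062,0.033],[0,0,-0.285]],[[-0.357,-0.08,0.042],[0,0,-0.364]]]
[[[-0.07,-0.038,0.009],[0,0,-0.079]],[[-0.138,-0.076,0.018],[0,0,-0.157]],[[-0.204,-0.113,0.026],[0,0,-0.231]],[[-0.265,-0.146,0.034],[0,0,-0.301]],[[-0.321,-0.177,0.042],[0,0,-0.364]]]
[[[-0.039,-0.04,0.006],[0,0,-0.055]],[[-0.071,-0.073,0.011],[0,0,-0.101]],[[-0.095,-0.097,0.015],[0,0,-0.136]],[[-0.111,-0.113,0.018],[0,0,-0.158]],[[-0.116,-0.119,0.019],[0,0,-0.166]]]
->  [568.91, 343.79, 169.83, 208.52]
```

move_arm:
  motion:
    - [[-0.008, -0.001, 0.001], [0, 0, -0.008]]
    - [[-0.03, -0.003, 0.003], [0, 0, -0.03]]
    - [[-0.064, -0.006, 0.007], [0, 0, -0.064]]
    - [[-0.11, -0.01, 0.013], [0, 0, -0.11]]
    - [[-0.166, -0.015, 0.019], [0, 0, -0.166]]
  claw: 0

```text
time_s: 2.47
ee_pos: [241.7, 491.8, 211.0]
eef_rot: [[-0.98, 0.2, 0.0], [0.2, 0.98, 0.0], [0.0, 0.0, -1.0]]
force: [0.2, -0.3, -0.5]
gripper_width: 93.0
finger_force: 0.0
```

move_arm:
  motion:
    - [[-0.062, -0.014, 0.007], [0, 0, -0.063]]
    - [[-0.13, -0.029, 0.015], [0, 0, -0.133]]
    - [[-0.203, -0.045, 0.024], [0, 0, -0.207]]
    - [[-0.279, -0.062, 0.033], [0, 0, -0.285]]
    - [[-0.357, -0.08, 0.042], [0, 0, -0.364]]

```text
time_s: 2.88
ee_pos: [376.1, 430.8, 194.1]
eef_rot: [[-0.996, -0.085, 0.0], [-0.085, 0.996, 0.0], [-0.0, 0.0, -1.0]]
force: [-0.2, 0.0, -0.4]
gripper_width: 92.8
finger_force: 0.0
```

move_arm:
  motion:
    - [[-0.07, -0.038, 0.009], [0, 0, -0.079]]
    - [[-0.138, -0.076, 0.018], [0, 0, -0.157]]
    - [[-0.204, -0.113, 0.026], [0, 0, -0.231]]
    - [[-0.265, -0.146, 0.034], [0, 0, -0.301]]
    - [[-0.321, -0.177, 0.042], [0, 0, -0.364]]

```text
time_s: 3.3
ee_pos: [510.2, 370.3, 177.2]
eef_rot: [[-0.932, -0.361, 0.0], [-0.361, 0.932, -0.0], [-0.0, -0.0, -1.0]]
force: [-0.2, 0.7, 0.3]
gripper_width: 92.8
finger_force: 0.0
```

move_arm:
  motion:
    - [[-0.039, -0.04, 0.006], [0, 0, -0.055]]
    - [[-0.071, -0.073, 0.011], [0, 0, -0.101]]
    - [[-0.095, -0.097, 0.015], [0, 0, -0.136]]
    - [[-0.111, -0.113, 0.018], [0, 0, -0.158]]
    - [[-0.116, -0.119, 0.019], [0, 0, -0.166]]

```text
time_s: 3.72
ee_pos: [570.0, 342.8, 169.3]
eef_rot: [[-0.879, -0.477, -0.0], [-0.477, 0.879, -0.0], [0.0, -0.0, -1.0]]
force: [0.2, 0.3, -0.3]
gripper_width: 92.8
finger_force: 0.0
```

```bash
cat >> h.py <<'E'
_proj=proj
def proj(f,P):
    if not f.get('fish'): return _proj(f,P)
    R,t,F=cam(f); F=210/np.tan(np.radians(f['fov_y']/2)); q=R@np.array(P,float)+t
    h=np.hypot(q[0],q[1]); k=F*np.arctan2(h,q[2])/max(h,1e-9); return k*q[0]+f['cx'],k*q[1]+f['cy']
def wrist():
    f=viewer.grab_frame('wrist'); f['fish']=True; return f
E
python3 - <<'E'
from h import *
print(np.round(manip.get_state()['ee_pos'],1))
f=wrist(); cv2.imwrite('pics/w1.png',f['color'])
print([np.round(proj(f,p)) for p in((569,344,19),(514,136,19),(386,304,19))])
print('red wrist',fit([f],'red',(569,344),r=130,S=1))
ft=viewer.grab_frame('top'); print('red top',fit([ft],'red',(569,344)))
E
```

```text
[570.  342.8 169.3]
[array([282., 195.]), array([129.,  57.]), array([335.,  17.])]
red wrist (array([569.43461373, 343.18002661,  26.45919149]), np.float64(0.0678280207561156))
red top (array([569., 344.,   0.]), np.float64(1.0))
```

View pics/w1.png

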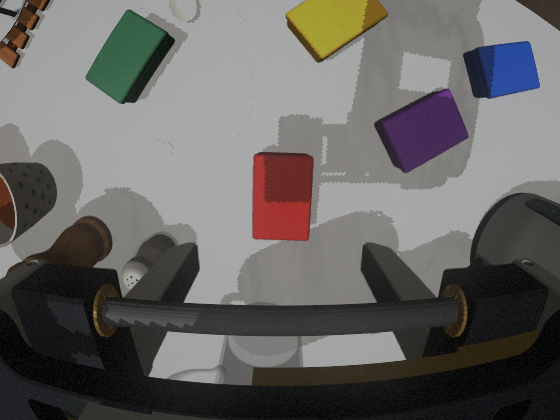

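The wrist picture shows red (282,197) centred between the fingertips (190 and 370, about row 250). Green is at (130,57), yellow at (337,25), and the purple and blue look-alikes are to the right. The salt, mill and mug are clear of the fingers.

```bash
python3 - <<'E'
from h import *
f=wrist()
for c,x in(('red',(569,343)),('green',(514,136)),('yellow',(386,304))):
    print(c,fit([f],c,x,r={'red':80,'green':56,'yellow':50}[c] if c!='yellow' else 16,S=2)) if c!='yellow' else None
plan([(569.4,343.2,60,206.5,2),(569.4,343.2,7,206.5,2)])
E
```

```text
red (array([568.73764548, 344.03525643,  26.86956129]), np.float64(0.05849242459777659))
green (array([512.78822421, 133.13921396, 169.92606088]), np.float64(0.20638820638820643))
[[[0.0,0.0,0.008],[0,0,0.001]],[[0.0,0.0,0.029],[0,0,0.005]],[[0.0,0.0,0.059],[0,0,0.01]],[[0.0,-0.001,0.097],[0,0,0.016]],[[0.0,-0.001,0.137],[0,0,0.022]]]
[[[0.0,0.0,0.041],[0,0,0.007]],[[0.0,0.0,0.078],[0,0,0.013]],[[0.0,-0.001,0.109],[0,0,0.018]],[[0.0,-0.001,0.13],[0,0,0.022]],[[0.0,-0.001,0.138],[0,0,0.023]]]
->  [569.28, 343.09, 59.83, 206.49]
[[[0.0,0.0,0.004],[0,0,0.0]],[[0.0,0.0,0.014],[0,0,0.0]],[[0.0,0.0,0.029],[0,0,0.0]],[[0.0,0.0,0.046],[0,0,0.0]],[[0.0,0.0,0.066],[0,0,0.0]]]
[[[0.0,0.0,0.02],[0,0,0.0]],[[0.0,0.0,0.038],[0,0,0.0]],[[0.0,0.0,0.052],[0,0,0.0]],[[0.0,0.0,0.062],[0,0,0.0]],[[0.0,0.0,0.066],[0,0,0.0]]]
->  [569.28, 343.09, 7.03, 206.49]
```

move_arm:
  motion:
    - [[0, 0, 0.008], [0, 0, 0.001]]
    - [[0, 0, 0.029], [0, 0, 0.005]]
    - [[0, 0, 0.059], [0, 0, 0.01]]
    - [[0, -0.001, 0.097], [0, 0, 0.016]]
    - [[0, -0.001, 0.137], [0, 0, 0.022]]

```text
time_s: 4.28
ee_pos: [568.6, 343.5, 113.6]
eef_rot: [[-0.887, -0.462, -0.0], [-0.462, 0.887, -0.0], [0.0, -0.0, -1.0]]
force: [0.2, -0.1, -0.1]
gripper_width: 93.1
finger_force: 0.0
```

move_arm:
  motion:
    - [[0, 0, 0.041], [0, 0, 0.007]]
    - [[0, 0, 0.078], [0, 0, 0.013]]
    - [[0, -0.001, 0.109], [0, 0, 0.018]]
    - [[0, -0.001, 0.13], [0, 0, 0.022]]
    - [[0, -0.001, 0.138], [0, 0, 0.023]]

```text
time_s: 4.7
ee_pos: [568.4, 342.8, 57.9]
eef_rot: [[-0.895, -0.446, -0.002], [-0.446, 0.895, -0.001], [0.002, 0.0, -1.0]]
force: [-0.3, -0.8, -0.4]
gripper_width: 92.8
finger_force: 0.0
```

move_arm:
  motion:
    - [[0, 0, 0.004], [0, 0, 0]]
    - [[0, 0, 0.014], [0, 0, 0]]
    - [[0, 0, 0.029], [0, 0, 0]]
    - [[0, 0, 0.046], [0, 0, 0]]
    - [[0, 0, 0.066], [0, 0, 0]]

```text
time_s: 5.12
ee_pos: [569.5, 343.2, 33.3]
eef_rot: [[-0.895, -0.446, 0.001], [-0.446, 0.895, 0.0], [-0.001, 0.0, -1.0]]
force: [0.1, -0.8, -0.1]
gripper_width: 92.8
finger_force: 0.0
```

move_arm:
  motion:
    - [[0, 0, 0.02], [0, 0, 0]]
    - [[0, 0, 0.038], [0, 0, 0]]
    - [[0, 0, 0.052], [0, 0, 0]]
    - [[0, 0, 0.062], [0, 0, 0]]
    - [[0, 0, 0.066], [0, 0, 0]]

```text
time_s: 5.53
ee_pos: [569.0, 342.9, 6.2]
eef_rot: [[-0.895, -0.446, -0.001], [-0.446, 0.895, -0.0], [0.001, 0.0, -1.0]]
force: [0.6, -0.4, -0.4]
gripper_width: 92.8
finger_force: 0.0
```

move_arm:
  motion:
    - [[0, 0, 0], [0, 0, 0]]
    - [[0, 0, 0], [0, 0, 0]]
    - [[0, 0, 0], [0, 0, 0]]
    - [[0, 0, 0], [0, 0, 0]]
    - [[0, 0, 0], [0, 0, 0]]
  claw: 1
  grip_force: 20

```text
time_s: 5.95
ee_pos: [569.4, 343.1, 7.3]
eef_rot: [[-0.895, -0.446, 0.0], [-0.446, 0.895, 0.0], [-0.0, -0.0, -1.0]]
force: [-0.1, 0.2, 0.4]
gripper_width: 64.1
finger_force: 0.0
```

move_arm:
  motion:
    - [[0, 0, 0], [0, 0, 0]]
    - [[0, 0, 0], [0, 0, 0]]
    - [[0, 0, 0], [0, 0, 0]]
    - [[0, 0, 0], [0, 0, 0]]
    - [[0, 0, 0], [0, 0, 0]]

```text
time_s: 6.37
ee_pos: [569.3, 343.2, 7.2]
eef_rot: [[-0.895, -0.446, 0.0], [-0.446, 0.895, 0.0], [-0.0, 0.0, -1.0]]
force: [-0.4, 1.0, 1.7]
gripper_width: 55.9
finger_force: 20.0
```

Red is held (55.9 mm). Next I lift it and look at green from a side standpoint.

```bash
python3 - <<'E'
from h import *
plan([(569.3,343.1,90,206.5,2),(560,230,170,172.5,3)])
E
```

```text
[[[0.0,0.0,-0.006],[0,0,0.0]],[[0.0,0.0,-0.022],[0,0,0.0]],[[0.0,0.0,-0.045],[0,0,0.0]],[[0.0,0.0,-0.073],[0,0,0.0]],[[0.0,0.0,-0.104],[0,0,0.0]]]
[[[0.0,0.0,-0.03],[0,0,0.0]],[[0.0,0.0,-0.059],[0,0,0.0]],[[0.0,0.0,-0.082],[0,0,0.0]],[[0.0,0.0,-0.098],[0,0,0.0]],[[0.0,0.0,-0.103],[0,0,0.0]]]
->  [569.28, 343.09, 89.83, 206.49]
[[[0.002,-0.003,-0.003],[0,0,0.01]],[[0.007,-0.012,-0.01],[0,0,0.037]],[[0.015,-0.025,-0.021],[0,0,0.079]],[[0.026,-0.043,-0.035],[0,0,0.133]],[[0.038,-0.063,-0.052],[0,0,0.196]]]
[[[0.01,-0.024,-0.019],[0,0,0.07]],[[0.021,-0.05,-0.038],[0,0,0.144]],[[0.031,-0.076,-0.058],[0,0,0.219]],[[0.042,-0.102,-0.078],[0,0,0.294]],[[0.052,-0.126,-0.096],[0,0,0.364]]]
[[[0.002,-0.024,-0.017],[0,0,0.063]],[[0.005,-0.044,-0.032],[0,0,0.117]],[[0.006,-0.06,-0.043],[0,0,0.159]],[[0.007,-0.07,-0.05],[0,0,0.186]],[[0.008,-0.073,-0.052],[0,0,0.195]]]
->  [559.86, 230.15, 169.83, 172.52]
```

move_arm:
  motion:
    - [[0, 0, -0.006], [0, 0, 0]]
    - [[0, 0, -0.022], [0, 0, 0]]
    - [[0, 0, -0.045], [0, 0, 0]]
    - [[0, 0, -0.073], [0, 0, 0]]
    - [[0, 0, -0.104], [0, 0, 0]]

```text
time_s: 6.78
ee_pos: [569.3, 343.0, 49.8]
eef_rot: [[-0.895, -0.446, 0.0], [-0.446, 0.895, -0.0], [0.0, -0.0, -1.0]]
force: [0.3, 0.5, -2.6]
gripper_width: 56.3
finger_force: 20.0
```

move_arm:
  motion:
    - [[0, 0, -0.03], [0, 0, 0]]
    - [[0, 0, -0.059], [0, 0, 0]]
    - [[0, 0, -0.082], [0, 0, 0]]
    - [[0, 0, -0.098], [0, 0, 0]]
    - [[0, 0, -0.103], [0, 0, 0]]

```text
time_s: 7.2
ee_pos: [569.7, 343.3, 91.3]
eef_rot: [[-0.895, -0.446, 0.002], [-0.446, 0.895, 0.001], [-0.002, -0.0, -1.0]]
force: [-0.3, 0.1, -1.3]
gripper_width: 55.9
finger_force: 20.0
```

move_arm:
  motion:
    - [[0.002, -0.003, -0.003], [0, 0, 0.01]]
    - [[0.007, -0.012, -0.01], [0, 0, 0.037]]
    - [[0.015, -0.025, -0.021], [0, 0, 0.079]]
    - [[0.026, -0.043, -0.035], [0, 0, 0.133]]
    - [[0.038, -0.063, -0.052], [0, 0, 0.196]]

```text
time_s: 7.62
ee_pos: [566.3, 313.0, 109.9]
eef_rot: [[-0.954, -0.301, -0.002], [-0.301, 0.954, -0.001], [0.002, -0.0, -1.0]]
force: [0.2, 0.1, -2.0]
gripper_width: 55.9
finger_force: 20.0
```

move_arm:
  motion:
    - [[0.01, -0.024, -0.019], [0, 0, 0.07]]
    - [[0.021, -0.05, -0.038], [0, 0, 0.144]]
    - [[0.031, -0.076, -0.058], [0, 0, 0.219]]
    - [[0.042, -0.102, -0.078], [0, 0, 0.294]]
    - [[0.052, -0.126, -0.096], [0, 0, 0.364]]

```text
time_s: 8.03
ee_pos: [562.0, 258.4, 149.0]
eef_rot: [[-1.0, -0.018, -0.001], [-0.018, 1.0, -0.0], [0.001, -0.0, -1.0]]
force: [-1.1, -0.4, -1.4]
gripper_width: 56.2
finger_force: 20.0
```

move_arm:
  motion:
    - [[0.002, -0.024, -0.017], [0, 0, 0.063]]
    - [[0.005, -0.044, -0.032], [0, 0, 0.117]]
    - [[0.006, -0.06, -0.043], [0, 0, 0.159]]
    - [[0.007, -0.07, -0.05], [0, 0, 0.186]]
    - [[0.008, -0.073, -0.052], [0, 0, 0.195]]

```text
time_s: 8.45
ee_pos: [559.9, 229.5, 170.0]
eef_rot: [[-0.991, 0.132, 0.0], [0.132, 0.991, -0.0], [-0.0, -0.0, -1.0]]
force: [0.7, -0.1, -1.6]
gripper_width: 55.8
finger_force: 20.0
```

```bash
python3 - <<'E'
from h import *
s=manip.get_state(); print(np.round(s['ee_pos'],1),s['gripper_width'],np.round(s['force'],1))
f=wrist(); cv2.imwrite('pics/w2.png',f['color'])
print(np.round(proj(f,(514,136,19))))
print('green',fit([f],'green',(514,136),r=75,S=2))
s=manip.get_state(); ee=s['ee_pos']; print(np.round(ee,1))
print('red held',fit([f],'red',ee[:2],z0=ee[2]-7.2,yaws=range(150,200,10),r=130,S=1))
E
```

```text
[559.9 229.5 170. ] 55.82154156705394 [ 0.7 -0.1 -1.6]
[182. 164.]
green (array([513.55118313, 133.48225309, 169.84190672]), np.float64(0.1957730300941879))
[559.8 229.7 169.9]
red held (array([562.0738322 , 228.98296901, 172.90486146]), np.float64(0.22163768327731503))
```

View pics/w2.png

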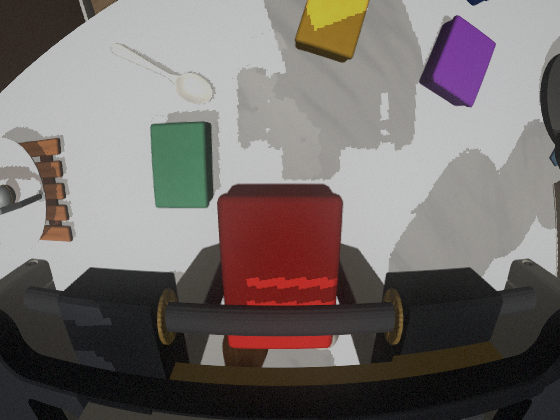

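The picture shows green cleanly at (182,165) and red held square at (280,265). The green fit error is high, so I'll check the mask.

```bash
python3 - <<'E'
from h import *
img=cv2.imread('pics/w2.png'); hsv=cv2.cvtColor(img,cv2.COLOR_BGR2HSV)
for p in [(165,182),(130,160),(190,205),(165,210),(123,182),(206,182),(165,152),(165,214)]: print(p,hsv[p].tolist(),img[p].tolist())
m=cmask(img,'green',(182,164),75); print(cv2.boundingRect(m),(m>0).sum())
f=wrist(); h=boxhull(f,513.5,133.5,169.8,0,1); print(h.reshape(-1,2).tolist())
E
```

```text
(165, 182) [71, 95, 123] [94, 123, 77]
(130, 160) [72, 99, 119] [92, 119, 73]
(190, 205) [69, 91, 106] [80, 106, 68]
(165, 210) [65, 32, 48] [43, 48, 42]
(123, 182) [70, 85, 93] [72, 93, 62]
(206, 182) [70, 88, 124] [96, 124, 81]
(165, 152) [73, 51, 124] [110, 124, 99]
(165, 214) [18, 8, 154] [149, 152, 154]
(151, 122, 56, 85) 4376
[[211, 122], [210, 200], [202, 210], [149, 207], [147, 123], [160, 122]]
```

```bash
sed -i "s/    m=cv2.inRange(hsv,(a,80,12),(b,255,255))/    m=cv2.inRange(hsv,(a,24 if c=='green' else 80,12),(b,255,255))/" h.py
python3 - <<'E'
from h import *
f=wrist()
print('green',fit([f],'green',(514,136),r=75,S=2))
m=cmask(f['color'],'green',(182,164),75); print(cv2.boundingRect(m),(m>0).sum())
for S in (1,): 
    ee=manip.get_state()['ee_pos']
    # held red: top face + visible; restrict rows above the grey rod (y<275) in both mask and model
    c=f['color'].copy(); c[270:]=0; f2=dict(f,color=c)
    import h
    def cost(p):
        q=np.zeros((420,560),np.uint8); cv2.fillConvexPoly(q,boxhull(f,p[0],p[1],p[2],ee[2]-7.2,1),1); q[270:]=0; q=q>0
        mm=cmask(c,'red',(280,240),200)>0; return 1-(q&mm).sum()/(q|mm).sum()
    r=minimize(cost,[ee[0],ee[1],172.4],method='Nelder-Mead',options=dict(initial_simplex=[[ee[0],ee[1],172.4],[ee[0]+3,ee[1],172.4],[ee[0],ee[1]+3,172.4],[ee[0],ee[1],175]]))
    print(r.x,r.fun,ee)
E
```

```text
green (array([513.06645381, 134.78572089, 172.97927294]), np.float64(0.08527309384164228))
(150, 122, 63, 86) 4992
[562.01707027 229.0744637  172.46709185] 0.02727185120940545 [559.70621395 230.24681961 169.45242135]
```

```bash
python3 - <<'E'
from h import *
plan([(512.4,135.2,75,173,3),(512.4,135.2,45.6,173,2)])
E
```

```text
[[[0.001,-0.003,0.003],[0,0,0.0]],[[0.004,-0.012,0.012],[0,0,-0.001]],[[0.009,-0.026,0.025],[0,0,-0.001]],[[0.015,-0.044,0.042],[0,0,-0.002]],[[0.022,-0.065,0.061],[0,0,-0.003]]]
[[[0.009,-0.023,0.022],[0,0,-0.001]],[[0.017,-0.048,0.046],[0,0,-0.002]],[[0.026,-0.073,0.069],[0,0,-0.003]],[[0.034,-0.097,0.093],[0,0,-0.004]],[[0.043,-0.121,0.115],[0,0,-0.005]]]
[[[0.007,-0.021,0.019],[0,0,-0.001]],[[0.013,-0.039,0.036],[0,0,-0.002]],[[0.018,-0.052,0.05],[0,0,-0.002]],[[0.021,-0.061,0.058],[0,0,-0.003]],[[0.022,-0.065,0.061],[0,0,-0.003]]]
->  [512.55, 135.01, 75.03, 173.01]
[[[0.0,0.0,0.002],[0,0,0.0]],[[0.0,0.0,0.008],[0,0,0.0]],[[0.0,0.0,0.016],[0,0,0.0]],[[0.0,0.0,0.026],[0,0,0.0]],[[0.0,0.0,0.037],[0,0,0.0]]]
[[[0.0,0.0,0.011],[0,0,0.0]],[[0.0,0.0,0.021],[0,0,0.0]],[[0.0,0.0,0.029],[0,0,0.0]],[[0.0,0.0,0.035],[0,0,0.0]],[[0.0,0.0,0.037],[0,0,0.0]]]
->  [512.55, 135.01, 45.43, 173.01]
```

move_arm:
  motion:
    - [[0.001, -0.003, 0.003], [0, 0, 0]]
    - [[0.004, -0.012, 0.012], [0, 0, -0.001]]
    - [[0.009, -0.026, 0.025], [0, 0, -0.001]]
    - [[0.015, -0.044, 0.042], [0, 0, -0.002]]
    - [[0.022, -0.065, 0.061], [0, 0, -0.003]]

```text
time_s: 9.02
ee_pos: [547.2, 204.9, 144.6]
eef_rot: [[-0.992, 0.127, -0.0], [0.127, 0.992, -0.0], [0.0, -0.0, -1.0]]
force: [0.3, 0.4, -1.7]
gripper_width: 55.5
finger_force: 20.0
```

move_arm:
  motion:
    - [[0.009, -0.023, 0.022], [0, 0, -0.001]]
    - [[0.017, -0.048, 0.046], [0, 0, -0.002]]
    - [[0.026, -0.073, 0.069], [0, 0, -0.003]]
    - [[0.034, -0.097, 0.093], [0, 0, -0.004]]
    - [[0.043, -0.121, 0.115], [0, 0, -0.005]]

```text
time_s: 9.43
ee_pos: [523.6, 158.5, 98.3]
eef_rot: [[-0.992, 0.124, -0.001], [0.124, 0.992, -0.0], [0.001, -0.0, -1.0]]
force: [0.7, 0.8, -1.8]
gripper_width: 56.2
finger_force: 20.0
```

move_arm:
  motion:
    - [[0.007, -0.021, 0.019], [0, 0, -0.001]]
    - [[0.013, -0.039, 0.036], [0, 0, -0.002]]
    - [[0.018, -0.052, 0.05], [0, 0, -0.002]]
    - [[0.021, -0.061, 0.058], [0, 0, -0.003]]
    - [[0.022, -0.065, 0.061], [0, 0, -0.003]]

```text
time_s: 9.85
ee_pos: [512.2, 134.5, 74.5]
eef_rot: [[-0.993, 0.122, -0.001], [0.122, 0.993, -0.0], [0.001, -0.0, -1.0]]
force: [0.0, -0.5, -1.5]
gripper_width: 56.2
finger_force: 20.0
```

move_arm:
  motion:
    - [[0, 0, 0.002], [0, 0, 0]]
    - [[0, 0, 0.008], [0, 0, 0]]
    - [[0, 0, 0.016], [0, 0, 0]]
    - [[0, 0, 0.026], [0, 0, 0]]
    - [[0, 0, 0.037], [0, 0, 0]]

```text
time_s: 10.27
ee_pos: [512.7, 135.2, 60.0]
eef_rot: [[-0.993, 0.121, 0.0], [0.121, 0.993, 0.0], [-0.0, 0.0, -1.0]]
force: [-0.5, -1.3, -1.7]
gripper_width: 55.9
finger_force: 20.0
```

move_arm:
  motion:
    - [[0, 0, 0.011], [0, 0, 0]]
    - [[0, 0, 0.021], [0, 0, 0]]
    - [[0, 0, 0.029], [0, 0, 0]]
    - [[0, 0, 0.035], [0, 0, 0]]
    - [[0, 0, 0.037], [0, 0, 0]]

```text
time_s: 10.68
ee_pos: [512.4, 135.0, 45.2]
eef_rot: [[-0.993, 0.122, -0.001], [0.122, 0.993, -0.0], [0.001, -0.0, -1.0]]
force: [-5.0, -1.1, 6.7]
gripper_width: 55.8
finger_force: 20.0
```

```bash
python3 - <<'E'
from h import *
s=manip.get_state(); print(np.round(s['ee_pos'],1),s['gripper_width'],np.round(s['force'],1))
f=wrist(); cv2.imwrite('pics/w3.png',f['color'])
E
```

```text
[512.4 135.   45.2] 55.76100465560931 [-5.  -1.1  6.7]
```

View pics/w3.png

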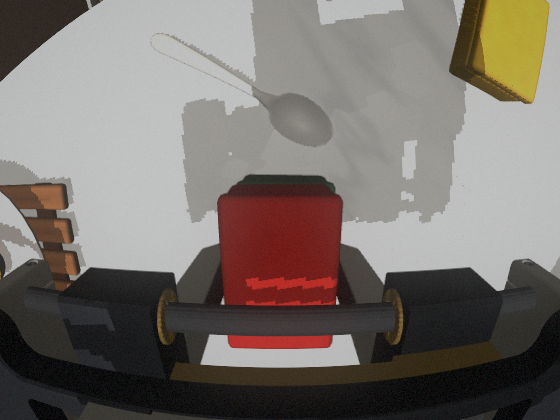

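```bash
python3 - <<'E'
from h import *
f=wrist(); img=f['color']
hsv=cv2.cvtColor(img,cv2.COLOR_BGR2HSV)
for u in (260,280,300): print(u,[(v,hsv[v,u].tolist()) for v in range(172,200,2)])
def near(x,y,z): # near face (tool +x side) corners pixels
    a=np.radians(173); ex=np.array([np.cos(a),np.sin(a)]); ey=np.array([np.sin(a),-np.cos(a)])
    return [np.round(proj(f,[*(np.array([x,y])+42*ex+s*28*ey),z]),1).tolist() for s in(-1,1)]
for dx in(-2,0,2):
    x,y=512.6+dx,135
    print(dx,'green bottom/top',near(x,y,0),near(x,y,38),'red bot/top',near(x,y,38),near(x,y,76))
E
```

```text
260 [(172, [18, 8, 153]), (174, [30, 19, 96]), (176, [49, 42, 49]), (178, [40, 33, 46]), (180, [45, 33, 47]), (182, [57, 42, 54]), (184, [2, 91, 56]), (186, [177, 123, 62]), (188, [4, 148, 57]), (190, [1, 120, 64]), (192, [4, 151, 66]), (194, [3, 131, 64]), (196, [3, 159, 80]), (198, [0, 166, 100])]
280 [(172, [24, 8, 155]), (174, [42, 11, 115]), (176, [34, 40, 45]), (178, [64, 40, 45]), (180, [45, 34, 45]), (182, [53, 47, 49]), (184, [6, 109, 56]), (186, [4, 138, 59]), (188, [179, 130, 63]), (190, [0, 134, 61]), (192, [2, 151, 64]), (194, [2, 129, 69]), (196, [179, 154, 81]), (198, [1, 185, 98])]
300 [(172, [25, 10, 153]), (174, [30, 10, 125]), (176, [30, 29, 44]), (178, [38, 25, 41]), (180, [45, 23, 44]), (182, [56, 43, 48]), (184, [6, 121, 55]), (186, [5, 138, 61]), (188, [3, 151, 59]), (190, [4, 144, 62]), (192, [2, 133, 69]), (194, [3, 131, 64]), (196, [2, 166, 77]), (198, [2, 175, 99])]
-2 green bottom/top [[237.3, 167.5], [322.5, 167.5]] [[228.5, 177.7], [331.5, 177.8]] red bot/top [[228.5, 177.7], [331.5, 177.8]] [[215.1, 193.5], [345.0, 193.6]]
0 green bottom/top [[237.7, 170.4], [322.8, 170.5]] [[229.0, 181.3], [331.8, 181.4]] red bot/top [[229.0, 181.3], [331.8, 181.4]] [[215.9, 198.0], [345.3, 198.1]]
2 green bottom/top [[238.2, 173.4], [323.0, 173.5]] [[229.6, 184.9], [332.1, 185.0]] red bot/top [[229.6, 184.9], [332.1, 185.0]] [[216.7, 202.4], [345.7, 202.5]]
```

The seam is coplanar: the green and red face rows are 175–183 and 183–196, in the ratio expected for aligned faces. Release, and go to yellow.

```bash
python3 - <<'E'
from h import *
plan([(512.5,135,110,173,2),(386.3,304,165,155.5,3)])
E
```

```text
[[[0.0,0.0,-0.005],[0,0,0.0]],[[0.0,0.0,-0.017],[0,0,0.0]],[[0.0,0.0,-0.035],[0,0,0.0]],[[0.0,0.0,-0.057],[0,0,0.0]],[[0.0,0.0,-0.081],[0,0,0.0]]]
[[[0.0,0.0,-0.024],[0,0,0.0]],[[0.0,0.0,-0.046],[0,0,0.0]],[[0.0,0.0,-0.064],[0,0,0.0]],[[0.0,0.0,-0.076],[0,0,0.0]],[[0.0,0.0,-0.08],[0,0,0.0]]]
->  [512.55, 135.01, 109.83, 173.01]
[[[0.005,0.005,-0.002],[0,0,0.005]],[[0.018,0.019,-0.007],[0,0,0.019]],[[0.038,0.04,-0.014],[0,0,0.04]],[[0.064,0.067,-0.024],[0,0,0.068]],[[0.095,0.099,-0.036],[0,0,0.101]]]
[[[0.036,0.032,-0.013],[0,0,0.036]],[[0.075,0.067,-0.026],[0,0,0.074]],[[0.114,0.102,-0.04],[0,0,0.113]],[[0.153,0.136,-0.053],[0,0,0.151]],[[0.189,0.169,-0.066],[0,0,0.187]]]
[[[0.037,0.024,-0.012],[0,0,0.033]],[[0.068,0.045,-0.022],[0,0,0.061]],[[0.093,0.061,-0.029],[0,0,0.082]],[[0.109,0.071,-0.034],[0,0,0.096]],[[0.114,0.075,-0.036],[0,0,0.101]]]
->  [386.46, 304.04, 165.03, 155.51]
```

move_arm:
  motion:
    - [[0, 0, 0], [0, 0, 0]]
    - [[0, 0, 0], [0, 0, 0]]
    - [[0, 0, 0], [0, 0, 0]]
    - [[0, 0, 0], [0, 0, 0]]
    - [[0, 0, 0], [0, 0, 0]]
  claw: 0

```text
time_s: 11.2
ee_pos: [512.6, 135.0, 45.5]
eef_rot: [[-0.993, 0.122, 0.0], [0.122, 0.993, 0.0], [-0.0, 0.0, -1.0]]
force: [0.8, -0.5, 0.2]
gripper_width: 84.8
finger_force: 0.0
```

move_arm:
  motion:
    - [[0, 0, 0], [0, 0, 0]]
    - [[0, 0, 0], [0, 0, 0]]
    - [[0, 0, 0], [0, 0, 0]]
    - [[0, 0, 0], [0, 0, 0]]
    - [[0, 0, 0], [0, 0, 0]]

```text
time_s: 11.62
ee_pos: [512.5, 135.0, 45.4]
eef_rot: [[-0.993, 0.122, -0.0], [0.122, 0.993, -0.0], [0.0, -0.0, -1.0]]
force: [0.2, 0.5, 0.2]
gripper_width: 92.8
finger_force: 0.0
```

move_arm:
  motion:
    - [[0, 0, -0.005], [0, 0, 0]]
    - [[0, 0, -0.017], [0, 0, 0]]
    - [[0, 0, -0.035], [0, 0, 0]]
    - [[0, 0, -0.057], [0, 0, 0]]
    - [[0, 0, -0.081], [0, 0, 0]]

```text
time_s: 12.03
ee_pos: [512.6, 135.0, 78.9]
eef_rot: [[-0.993, 0.122, 0.0], [0.122, 0.993, 0.0], [-0.0, 0.0, -1.0]]
force: [0.2, -0.3, 0.2]
gripper_width: 93.2
finger_force: 0.0
```

move_arm:
  motion:
    - [[0, 0, -0.024], [0, 0, 0]]
    - [[0, 0, -0.046], [0, 0, 0]]
    - [[0, 0, -0.064], [0, 0, 0]]
    - [[0, 0, -0.076], [0, 0, 0]]
    - [[0, 0, -0.08], [0, 0, 0]]

```text
time_s: 12.45
ee_pos: [512.9, 135.1, 110.8]
eef_rot: [[-0.993, 0.122, 0.001], [0.122, 0.993, 0.0], [-0.001, 0.0, -1.0]]
force: [-0.9, -0.6, 0.2]
gripper_width: 93.0
finger_force: 0.0
```

move_arm:
  motion:
    - [[0.005, 0.005, -0.002], [0, 0, 0.005]]
    - [[0.018, 0.019, -0.007], [0, 0, 0.019]]
    - [[0.038, 0.04, -0.014], [0, 0, 0.04]]
    - [[0.064, 0.067, -0.024], [0, 0, 0.068]]
    - [[0.095, 0.099, -0.036], [0, 0, 0.101]]

```text
time_s: 12.87
ee_pos: [478.7, 179.4, 123.8]
eef_rot: [[-0.979, 0.202, -0.001], [0.202, 0.979, -0.0], [0.001, -0.001, -1.0]]
force: [0.7, 0.4, -0.1]
gripper_width: 92.7
finger_force: 0.0
```

move_arm:
  motion:
    - [[0.036, 0.032, -0.013], [0, 0, 0.036]]
    - [[0.075, 0.067, -0.026], [0, 0, 0.074]]
    - [[0.114, 0.102, -0.04], [0, 0, 0.113]]
    - [[0.153, 0.136, -0.053], [0, 0, 0.151]]
    - [[0.189, 0.169, -0.066], [0, 0, 0.187]]

```text
time_s: 13.28
ee_pos: [417.6, 261.3, 150.5]
eef_rot: [[-0.939, 0.343, -0.001], [0.343, 0.939, -0.0], [0.001, -0.001, -1.0]]
force: [0.9, 0.6, 0.5]
gripper_width: 93.2
finger_force: 0.0
```

move_arm:
  motion:
    - [[0.037, 0.024, -0.012], [0, 0, 0.033]]
    - [[0.068, 0.045, -0.022], [0, 0, 0.061]]
    - [[0.093, 0.061, -0.029], [0, 0, 0.082]]
    - [[0.109, 0.071, -0.034], [0, 0, 0.096]]
    - [[0.114, 0.075, -0.036], [0, 0, 0.101]]

```text
time_s: 13.7
ee_pos: [385.2, 304.9, 165.0]
eef_rot: [[-0.91, 0.414, -0.001], [0.414, 0.91, -0.0], [0.0, -0.0, -1.0]]
force: [0.8, -1.1, 0.0]
gripper_width: 92.8
finger_force: 0.0
```

```bash
python3 - <<'E'
from h import *
f=wrist(); print(np.round(manip.get_state()['ee_pos'],1))
print('yellow',fit([f],'yellow',(386.4,304),r=95,S=2))
fs=viewer.grab_frame('scene'); cv2.imwrite('pics/s4.png',fs['color'])
for n,fr in(('scene',fs),('top',viewer.grab_frame('top'))):
    # after stacking: red fit, and green visible bits
    print(n,'red',fit([fr],'red',(513,135),z0=38)); u=proj(fr,(513,135,38))
    cr=fr['color'][int(u[1])-30:int(u[1])+30,int(u[0])-35:int(u[0])+35]; cv2.imwrite(f'pics/st_{n}.png',cv2.resize(cr,None,fx=6,fy=6,interpolation=cv2.INTER_CUBIC))
cv2.imwrite('pics/stack1.png',cv2.resize(np.hstack([cv2.imread('pics/st_scene.png'),cv2.imread('pics/st_top.png')]),(800,343)))
E
```

```text
[385.6 304.8 165. ]
yellow (array([386.43134098, 304.36632993, 156.62260392]), np.float64(0.05599124566842972))
scene red (array([513.22979297, 136.00783293,  -3.59401418]), np.float64(0.125019859833707))
top red (array([511.56551328, 134.10073964,  -6.9757137 ]), np.float64(0.06803863922721543))
```

View pics/stack1.png

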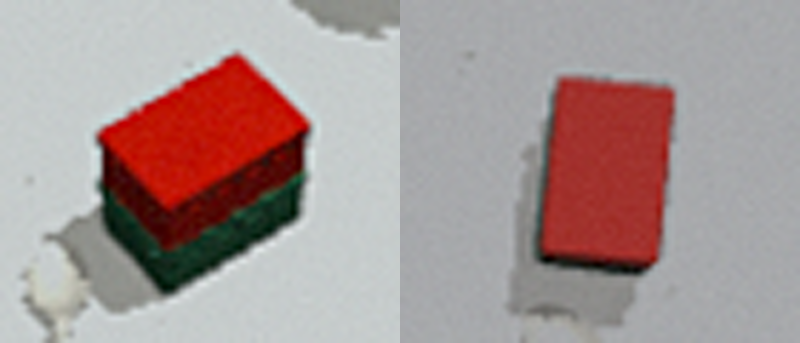

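The crop shows red standing flush on green in both views, edges in line. Yellow is measured at (386.4, 304.4), 156.6°. I'll refit green from the first pictures with the better mask and plan the yellow grasp.

```bash
python3 - <<'E'
from h import *
for n in('scene','top'):
    f=viewer.grab_frame(n); f=dict(f,color=cv2.imread(f'pics/{n}0.png')); print(n,'green before',fit([f],'green',(514,136)))
plan([(386.4,304.4,60,156.5,2),(386.4,304.4,7,156.5,2)])
E
```

```text
scene green before (array([515.69986276, 139.76192739, 171.21535235]), np.float64(0.11788753855873935))
top green before (array([514.099828  , 135.94134233, 172.42546633]), np.float64(0.05922678729655362))
[[[0.0,0.0,0.007],[0,0,-0.001]],[[0.0,0.0,0.027],[0,0,-0.002]],[[0.0,0.0,0.057],[0,0,-0.005]],[[0.0,0.0,0.092],[0,0,-0.008]],[[0.0,0.0,0.131],[0,0,-0.011]]]
[[[0.0,0.001,0.039],[0,0,-0.003]],[[0.0,0.001,0.075],[0,0,-0.006]],[[0.0,0.001,0.104],[0,0,-0.009]],[[0.0,0.001,0.124],[0,0,-0.01]],[[0.001,0.001,0.132],[0,0,-0.011]]]
->  [386.25, 304.56, 59.83, 156.5]
[[[0.0,0.0,0.004],[0,0,0.0]],[[0.0,0.0,0.014],[0,0,0.0]],[[0.0,0.0,0.029],[0,0,0.0]],[[0.0,0.0,0.046],[0,0,0.0]],[[0.0,0.0,0.066],[0,0,0.0]]]
[[[0.0,0.0,0.02],[0,0,0.0]],[[0.0,0.0,0.038],[0,0,0.0]],[[0.0,0.0,0.052],[0,0,0.0]],[[0.0,0.0,0.062],[0,0,0.0]],[[0.0,0.0,0.066],[0,0,0.0]]]
->  [386.25, 304.56, 7.03, 156.5]
```

move_arm:
  motion:
    - [[0, 0, 0.007], [0, 0, -0.001]]
    - [[0, 0, 0.027], [0, 0, -0.002]]
    - [[0, 0, 0.057], [0, 0, -0.005]]
    - [[0, 0, 0.092], [0, 0, -0.008]]
    - [[0, 0, 0.131], [0, 0, -0.011]]

```text
time_s: 14.37
ee_pos: [386.6, 303.8, 111.7]
eef_rot: [[-0.913, 0.407, 0.0], [0.407, 0.913, 0.0], [-0.0, 0.0, -1.0]]
force: [0.5, 0.2, 0.6]
gripper_width: 92.9
finger_force: 0.0
```

move_arm:
  motion:
    - [[0, 0.001, 0.039], [0, 0, -0.003]]
    - [[0, 0.001, 0.075], [0, 0, -0.006]]
    - [[0, 0.001, 0.104], [0, 0, -0.009]]
    - [[0, 0.001, 0.124], [0, 0, -0.01]]
    - [[0.001, 0.001, 0.132], [0, 0, -0.011]]

```text
time_s: 14.78
ee_pos: [385.8, 304.0, 58.3]
eef_rot: [[-0.917, 0.399, -0.002], [0.399, 0.917, -0.001], [0.001, -0.002, -1.0]]
force: [-0.1, 0.5, 0.2]
gripper_width: 93.0
finger_force: 0.0
```

move_arm:
  motion:
    - [[0, 0, 0.004], [0, 0, 0]]
    - [[0, 0, 0.014], [0, 0, 0]]
    - [[0, 0, 0.029], [0, 0, 0]]
    - [[0, 0, 0.046], [0, 0, 0]]
    - [[0, 0, 0.066], [0, 0, 0]]

```text
time_s: 15.2
ee_pos: [386.5, 304.7, 33.1]
eef_rot: [[-0.917, 0.399, 0.001], [0.399, 0.917, 0.0], [-0.001, 0.001, -1.0]]
force: [-0.3, -0.4, 0.4]
gripper_width: 93.1
finger_force: 0.0
```

move_arm:
  motion:
    - [[0, 0, 0.02], [0, 0, 0]]
    - [[0, 0, 0.038], [0, 0, 0]]
    - [[0, 0, 0.052], [0, 0, 0]]
    - [[0, 0, 0.062], [0, 0, 0]]
    - [[0, 0, 0.066], [0, 0, 0]]

```text
time_s: 15.62
ee_pos: [386.0, 304.4, 6.3]
eef_rot: [[-0.917, 0.399, -0.001], [0.399, 0.917, -0.0], [0.0, -0.001, -1.0]]
force: [0.5, 0.0, -0.7]
gripper_width: 93.0
finger_force: 0.0
```

move_arm:
  motion:
    - [[0, 0, 0], [0, 0, 0]]
    - [[0, 0, 0], [0, 0, 0]]
    - [[0, 0, 0], [0, 0, 0]]
    - [[0, 0, 0], [0, 0, 0]]
    - [[0, 0, 0], [0, 0, 0]]
  claw: 1
  grip_force: 20

```text
time_s: 16.03
ee_pos: [386.4, 304.6, 7.3]
eef_rot: [[-0.917, 0.399, 0.0], [0.399, 0.917, 0.0], [-0.0, 0.0, -1.0]]
force: [0.3, -0.4, -1.0]
gripper_width: 64.2
finger_force: 0.0
```

move_arm:
  motion:
    - [[0, 0, 0], [0, 0, 0]]
    - [[0, 0, 0], [0, 0, 0]]
    - [[0, 0, 0], [0, 0, 0]]
    - [[0, 0, 0], [0, 0, 0]]
    - [[0, 0, 0], [0, 0, 0]]

```text
time_s: 16.45
ee_pos: [386.3, 304.6, 7.2]
eef_rot: [[-0.917, 0.399, 0.0], [0.399, 0.917, 0.0], [-0.0, 0.0, -1.0]]
force: [-0.4, -0.4, 3.3]
gripper_width: 55.5
finger_force: 20.0
```

```bash
python3 - <<'E'
from h import *
plan([(386.3,304.5,150,156.5,2),(512.9,135.4,150,173,4),(512.9,135.4,83.4,173,3)])
E
```

```text
[[[0.0,0.0,-0.01],[0,0,0.0]],[[0.0,0.0,-0.037],[0,0,0.0]],[[0.0,0.0,-0.077],[0,0,0.0]],[[0.0,0.0,-0.126],[0,0,0.0]],[[0.0,0.0,-0.179],[0,0,0.0]]]
[[[0.0,0.0,-0.053],[0,0,0.0]],[[0.0,0.0,-0.101],[0,0,0.0]],[[0.0,0.0,-0.141],[0,0,0.0]],[[0.0,0.0,-0.168],[0,0,0.0]],[[0.0,0.0,-0.178],[0,0,0.0]]]
->  [386.25, 304.56, 149.83, 156.5]
[[[-0.003,-0.002,0.0],[0,0,-0.003]],[[-0.013,-0.007,0.0],[0,0,-0.01]],[[-0.028,-0.016,0.0],[0,0,-0.022]],[[-0.048,-0.027,0.0],[0,0,-0.038]],[[-0.072,-0.041,0.0],[0,0,-0.057]]]
[[[-0.026,-0.017,0.0],[0,0,-0.022]],[[-0.056,-0.035,0.0],[0,0,-0.046]],[[-0.087,-0.055,0.0],[0,0,-0.072]],[[-0.12,-0.076,0.0],[0,0,-0.099]],[[-0.153,-0.097,0.0],[0,0,-0.126]]]
[[[-0.031,-0.024,0.0],[0,0,-0.028]],[[-0.062,-0.048,0.0],[0,0,-0.055]],[[-0.091,-0.071,0.0],[0,0,-0.08]],[[-0.119,-0.092,0.0],[0,0,-0.104]],[[-0.144,-0.111,0.0],[0,0,-0.126]]]
[[[-0.02,-0.019,0.0],[0,0,-0.02]],[[-0.036,-0.035,0.0],[0,0,-0.035]],[[-0.049,-0.047,0.0],[0,0,-0.047]],[[-0.057,-0.055,0.0],[0,0,-0.055]],[[-0.059,-0.057,0.0],[0,0,-0.058]]]
->  [512.77, 135.52, 149.83, 173.02]
[[[0.0,0.0,0.002],[0,0,0.0]],[[0.0,0.0,0.008],[0,0,0.0]],[[0.0,0.0,0.017],[0,0,0.0]],[[0.0,0.0,0.029],[0,0,0.0]],[[0.0,0.0,0.043],[0,0,0.0]]]
[[[0.0,0.0,0.015],[0,0,0.0]],[[0.0,0.0,0.032],[0,0,0.0]],[[0.0,0.0,0.048],[0,0,0.0]],[[0.0,0.0,0.065],[0,0,0.0]],[[0.0,0.0,0.08],[0,0,0.0]]]
[[[0.0,0.0,0.014],[0,0,0.0]],[[0.0,0.0,0.026],[0,0,0.0]],[[0.0,0.0,0.035],[0,0,0.0]],[[0.0,0.0,0.041],[0,0,0.0]],[[0.0,0.0,0.043],[0,0,0.0]]]
->  [512.77, 135.52, 83.43, 173.02]
```

move_arm:
  motion:
    - [[0, 0, -0.01], [0, 0, 0]]
    - [[0, 0, -0.037], [0, 0, 0]]
    - [[0, 0, -0.077], [0, 0, 0]]
    - [[0, 0, -0.126], [0, 0, 0]]
    - [[0, 0, -0.179], [0, 0, 0]]

```text
time_s: 16.87
ee_pos: [385.8, 304.3, 79.7]
eef_rot: [[-0.917, 0.399, -0.001], [0.399, 0.917, -0.001], [0.001, -0.001, -1.0]]
force: [0.4, 0.7, -1.5]
gripper_width: 55.8
finger_force: 20.0
```

move_arm:
  motion:
    - [[0, 0, -0.053], [0, 0, 0]]
    - [[0, 0, -0.101], [0, 0, 0]]
    - [[0, 0, -0.141], [0, 0, 0]]
    - [[0, 0, -0.168], [0, 0, 0]]
    - [[0, 0, -0.178], [0, 0, 0]]

```text
time_s: 17.28
ee_pos: [386.7, 304.9, 152.1]
eef_rot: [[-0.917, 0.399, 0.002], [0.399, 0.917, 0.001], [-0.002, 0.002, -1.0]]
force: [0.4, 0.5, -1.4]
gripper_width: 55.8
finger_force: 20.0
```

move_arm:
  motion:
    - [[-0.003, -0.002, 0], [0, 0, -0.003]]
    - [[-0.013, -0.007, 0], [0, 0, -0.01]]
    - [[-0.028, -0.016, 0], [0, 0, -0.022]]
    - [[-0.048, -0.027, 0], [0, 0, -0.038]]
    - [[-0.072, -0.041, 0], [0, 0, -0.057]]

```text
time_s: 17.7
ee_pos: [406.1, 277.2, 149.0]
eef_rot: [[-0.934, 0.356, -0.001], [0.356, 0.934, -0.001], [0.001, -0.001, -1.0]]
force: [0.7, -0.2, -1.7]
gripper_width: 55.8
finger_force: 20.0
```

move_arm:
  motion:
    - [[-0.026, -0.017, 0], [0, 0, -0.022]]
    - [[-0.056, -0.035, 0], [0, 0, -0.046]]
    - [[-0.087, -0.055, 0], [0, 0, -0.072]]
    - [[-0.12, -0.076, 0], [0, 0, -0.099]]
    - [[-0.153, -0.097, 0], [0, 0, -0.126]]

```text
time_s: 18.12
ee_pos: [449.6, 218.6, 149.0]
eef_rot: [[-0.965, 0.262, -0.001], [0.262, 0.965, -0.001], [0.001, -0.001, -1.0]]
force: [-0.5, 0.4, -2.5]
gripper_width: 56.3
finger_force: 20.0
```

move_arm:
  motion:
    - [[-0.031, -0.024, 0], [0, 0, -0.028]]
    - [[-0.062, -0.048, 0], [0, 0, -0.055]]
    - [[-0.091, -0.071, 0], [0, 0, -0.08]]
    - [[-0.119, -0.092, 0], [0, 0, -0.104]]
    - [[-0.144, -0.111, 0], [0, 0, -0.126]]

```text
time_s: 18.53
ee_pos: [493.6, 160.5, 148.9]
eef_rot: [[-0.986, 0.166, -0.002], [0.166, 0.986, -0.0], [0.001, -0.001, -1.0]]
force: [0.2, 0.2, -2.3]
gripper_width: 56.0
finger_force: 20.0
```

move_arm:
  motion:
    - [[-0.02, -0.019, 0], [0, 0, -0.02]]
    - [[-0.036, -0.035, 0], [0, 0, -0.035]]
    - [[-0.049, -0.047, 0], [0, 0, -0.047]]
    - [[-0.057, -0.055, 0], [0, 0, -0.055]]
    - [[-0.059, -0.057, 0], [0, 0, -0.058]]

```text
time_s: 18.95
ee_pos: [512.9, 134.8, 149.4]
eef_rot: [[-0.993, 0.122, -0.001], [0.122, 0.993, -0.0], [0.001, -0.0, -1.0]]
force: [-0.6, 1.4, -1.4]
gripper_width: 56.0
finger_force: 20.0
```

move_arm:
  motion:
    - [[0, 0, 0.002], [0, 0, 0]]
    - [[0, 0, 0.008], [0, 0, 0]]
    - [[0, 0, 0.017], [0, 0, 0]]
    - [[0, 0, 0.029], [0, 0, 0]]
    - [[0, 0, 0.043], [0, 0, 0]]

```text
time_s: 19.37
ee_pos: [512.6, 135.7, 132.2]
eef_rot: [[-0.993, 0.121, 0.0], [0.121, 0.993, 0.0], [-0.0, 0.0, -1.0]]
force: [-0.1, 0.7, -1.4]
gripper_width: 56.0
finger_force: 20.0
```

move_arm:
  motion:
    - [[0, 0, 0.015], [0, 0, 0]]
    - [[0, 0, 0.032], [0, 0, 0]]
    - [[0, 0, 0.048], [0, 0, 0]]
    - [[0, 0, 0.065], [0, 0, 0]]
    - [[0, 0, 0.08], [0, 0, 0]]

```text
time_s: 19.78
ee_pos: [512.6, 135.5, 99.7]
eef_rot: [[-0.993, 0.122, -0.0], [0.122, 0.993, -0.0], [0.0, -0.0, -1.0]]
force: [0.2, -0.1, -1.9]
gripper_width: 55.9
finger_force: 20.0
```

```bash
python3 - <<'E'
from h import *
f=wrist(); print(np.round(manip.get_state()['ee_pos'],1)); cv2.imwrite('pics/w5.png',f['color'])
E
```

```text
[512.1 135.3  98.8]
```

View pics/w5.png

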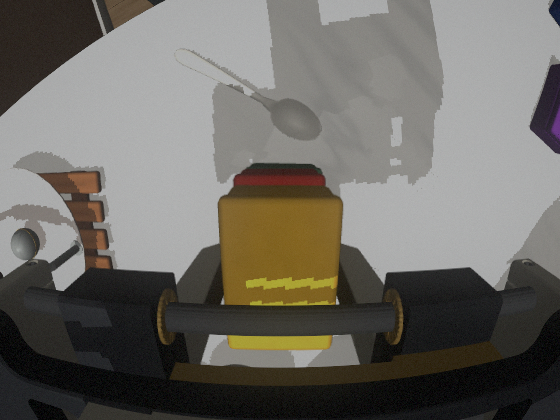

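Yellow (280,270) sits straight above red (row 172–187) and green (row 164–172), lined up. I lower it, release and back up.

move_arm:
  motion:
    - [[0, 0, 0.014], [0, 0, 0]]
    - [[0, 0, 0.026], [0, 0, 0]]
    - [[0, 0, 0.035], [0, 0, 0]]
    - [[0, 0, 0.041], [0, 0, 0]]
    - [[0, 0, 0.043], [0, 0, 0]]

```text
time_s: 20.25
ee_pos: [512.6, 135.5, 83.2]
eef_rot: [[-0.993, 0.122, -0.0], [0.122, 0.993, -0.0], [0.0, -0.0, -1.0]]
force: [-3.5, -1.3, 5.7]
gripper_width: 55.8
finger_force: 20.0
```

move_arm:
  motion:
    - [[0, 0, 0], [0, 0, 0]]
    - [[0, 0, 0], [0, 0, 0]]
    - [[0, 0, 0], [0, 0, 0]]
    - [[0, 0, 0], [0, 0, 0]]
    - [[0, 0, 0], [0, 0, 0]]
  claw: 0

```text
time_s: 20.67
ee_pos: [512.9, 135.5, 83.6]
eef_rot: [[-0.993, 0.122, 0.0], [0.122, 0.993, 0.0], [-0.0, 0.0, -1.0]]
force: [-0.3, 0.2, -0.3]
gripper_width: 84.8
finger_force: 0.0
```

move_arm:
  motion:
    - [[0, 0, 0], [0, 0, 0]]
    - [[0, 0, 0], [0, 0, 0]]
    - [[0, 0, 0], [0, 0, 0]]
    - [[0, 0, 0], [0, 0, 0]]
    - [[0, 0, 0], [0, 0, 0]]

```text
time_s: 21.08
ee_pos: [512.8, 135.5, 83.4]
eef_rot: [[-0.993, 0.122, 0.0], [0.122, 0.993, -0.0], [-0.0, -0.0, -1.0]]
force: [-0.5, -1.5, -0.4]
gripper_width: 93.2
finger_force: 0.0
```

```bash
python3 - <<'E'
from h import *
print(manip.get_state()['force'])
plan([(512.77,135.5,160,173,2),(507,-117,240,83,5)])
E
```

```text
[-0.47877897 -1.50626377 -0.39459329]
[[[0.0,0.0,-0.005],[0,0,0.0]],[[0.0,0.0,-0.02],[0,0,0.0]],[[0.0,0.0,-0.041],[0,0,0.0]],[[0.0,0.0,-0.067],[0,0,0.0]],[[0.0,0.0,-0.096],[0,0,0.0]]]
[[[0.0,0.0,-0.028],[0,0,0.0]],[[0.0,0.0,-0.054],[0,0,0.0]],[[0.0,0.0,-0.076],[0,0,0.0]],[[0.0,0.0,-0.09],[0,0,0.0]],[[0.0,0.0,-0.095],[0,0,0.0]]]
->  [512.77, 135.52, 159.83, 173.02]
[[[0.0,-0.003,-0.001],[0,0,0.009]],[[-0.001,-0.011,-0.004],[0,0,0.036]],[[-0.002,-0.025,-0.008],[0,0,0.08]],[[-0.004,-0.043,-0.014],[0,0,0.137]],[[-0.006,-0.065,-0.021],[0,0,0.208]]]
[[[-0.007,-0.025,-0.008],[0,0,0.082]],[[-0.015,-0.054,-0.017],[0,0,0.175]],[[-0.023,-0.084,-0.027],[0,0,0.275]],[[-0.032,-0.117,-0.038],[0,0,0.383]],[[-0.041,-0.152,-0.05],[0,0,0.496]]]
[[[-0.022,-0.029,-0.011],[0,0,0.117]],[[-0.045,-0.059,-0.023],[0,0,0.236]],[[-0.068,-0.089,-0.035],[0,0,0.356]],[[-0.091,-0.119,-0.047],[0,0,0.475]],[[-0.113,-0.148,-0.059],[0,0,0.592]]]
[[[-0.032,-0.016,-0.011],[0,0,0.113]],[[-0.063,-0.03,-0.022],[0,0,0.221]],[[-0.092,-0.044,-0.032],[0,0,0.322]],[[-0.118,-0.057,-0.041],[0,0,0.414]],[[-0.141,-0.069,-0.05],[0,0,0.496]]]
[[[-0.022,-0.001,-0.007],[0,0,0.071]],[[-0.04,-0.002,-0.012],[0,0,0.129]],[[-0.054,-0.003,-0.017],[0,0,0.172]],[[-0.063,-0.004,-0.019],[0,0,0.199]],[[-0.065,-0.004,-0.02],[0,0,0.208]]]
->  [506.89, -116.82, 239.83, 83.01]
```

move_arm:
  motion:
    - [[0, 0, -0.005], [0, 0, 0]]
    - [[0, 0, -0.02], [0, 0, 0]]
    - [[0, 0, -0.041], [0, 0, 0]]
    - [[0, 0, -0.067], [0, 0, 0]]
    - [[0, 0, -0.096], [0, 0, 0]]

```text
time_s: 21.5
ee_pos: [512.8, 135.5, 123.0]
eef_rot: [[-0.993, 0.122, 0.0], [0.122, 0.993, -0.0], [-0.0, 0.0, -1.0]]
force: [0.3, 0.8, -0.3]
gripper_width: 92.4
finger_force: 0.0
```

move_arm:
  motion:
    - [[0, 0, -0.028], [0, 0, 0]]
    - [[0, 0, -0.054], [0, 0, 0]]
    - [[0, 0, -0.076], [0, 0, 0]]
    - [[0, 0, -0.09], [0, 0, 0]]
    - [[0, 0, -0.095], [0, 0, 0]]

```text
time_s: 21.92
ee_pos: [513.1, 135.6, 161.0]
eef_rot: [[-0.993, 0.122, 0.001], [0.122, 0.993, 0.0], [-0.001, 0.0, -1.0]]
force: [0.2, -0.6, 0.1]
gripper_width: 92.9
finger_force: 0.0
```

move_arm:
  motion:
    - [[0, -0.003, -0.001], [0, 0, 0.009]]
    - [[-0.001, -0.011, -0.004], [0, 0, 0.036]]
    - [[-0.002, -0.025, -0.008], [0, 0, 0.08]]
    - [[-0.004, -0.043, -0.014], [0, 0, 0.137]]
    - [[-0.006, -0.065, -0.021], [0, 0, 0.208]]

```text
time_s: 22.33
ee_pos: [511.7, 108.8, 167.8]
eef_rot: [[-0.958, 0.285, -0.001], [0.285, 0.958, -0.0], [0.001, -0.0, -1.0]]
force: [1.0, 0.7, 0.6]
gripper_width: 93.3
finger_force: 0.0
```

move_arm:
  motion:
    - [[-0.007, -0.025, -0.008], [0, 0, 0.082]]
    - [[-0.015, -0.054, -0.017], [0, 0, 0.175]]
    - [[-0.023, -0.084, -0.027], [0, 0, 0.275]]
    - [[-0.032, -0.117, -0.038], [0, 0, 0.383]]
    - [[-0.041, -0.152, -0.05], [0, 0, 0.496]]

```text
time_s: 22.75
ee_pos: [510.2, 45.5, 188.0]
eef_rot: [[-0.777, 0.63, -0.001], [0.63, 0.777, -0.0], [0.001, -0.001, -1.0]]
force: [-0.1, -0.6, -0.8]
gripper_width: 92.7
finger_force: 0.0
```

move_arm:
  motion:
    - [[-0.022, -0.029, -0.011], [0, 0, 0.117]]
    - [[-0.045, -0.059, -0.023], [0, 0, 0.236]]
    - [[-0.068, -0.089, -0.035], [0, 0, 0.356]]
    - [[-0.091, -0.119, -0.047], [0, 0, 0.475]]
    - [[-0.113, -0.148, -0.059], [0, 0, 0.592]]

```text
time_s: 23.17
ee_pos: [508.5, -29.2, 211.7]
eef_rot: [[-0.411, 0.911, -0.001], [0.911, 0.411, 0.0], [0.0, -0.001, -1.0]]
force: [-0.1, 0.1, -0.1]
gripper_width: 93.1
finger_force: 0.0
```

move_arm:
  motion:
    - [[-0.032, -0.016, -0.011], [0, 0, 0.113]]
    - [[-0.063, -0.03, -0.022], [0, 0, 0.221]]
    - [[-0.092, -0.044, -0.032], [0, 0, 0.322]]
    - [[-0.118, -0.057, -0.041], [0, 0, 0.414]]
    - [[-0.141, -0.069, -0.05], [0, 0, 0.496]]

```text
time_s: 23.58
ee_pos: [507.0, -92.0, 231.7]
eef_rot: [[-0.035, 0.999, -0.001], [0.999, 0.035, 0.0], [0.0, -0.001, -1.0]]
force: [0.2, -1.0, 0.4]
gripper_width: 92.7
finger_force: 0.0
```

move_arm:
  motion:
    - [[-0.022, -0.001, -0.007], [0, 0, 0.071]]
    - [[-0.04, -0.002, -0.012], [0, 0, 0.129]]
    - [[-0.054, -0.003, -0.017], [0, 0, 0.172]]
    - [[-0.063, -0.004, -0.019], [0, 0, 0.199]]
    - [[-0.065, -0.004, -0.02], [0, 0, 0.208]]

```text
time_s: 24.0
ee_pos: [506.7, -117.4, 239.7]
eef_rot: [[0.124, 0.992, -0.0], [0.992, -0.124, 0.0], [0.0, -0.0, -1.0]]
force: [1.0, -0.1, 0.0]
gripper_width: 93.2
finger_force: 0.0
```

```bash
python3 - <<'E'
from h import *
f=wrist(); s=manip.get_state(); print(np.round(s['ee_pos'],1)); cv2.imwrite('pics/w6.png',f['color'])
fs=viewer.grab_frame('scene'); ft=viewer.grab_frame('top')
for n,fr in(('scene',fs),('top',ft)):
    print(n,'yellow',fit([fr],'yellow',(513,135),z0=76),proj(fr,(513,135,76)))
u=proj(fs,(513,135,76)); v=proj(ft,(513,135,76))
c=lambda fr,u:cv2.resize(fr['color'][int(u[1])-35:int(u[1])+35,int(u[0])-35:int(u[0])+35],None,fx=5,fy=5,interpolation=cv2.INTER_CUBIC)
w=cv2.resize(f['color'],(448,336)); x=np.hstack([cv2.resize(c(fs,u),(168,168)),cv2.resize(c(ft,v),(168,168))])
x=cv2.resize(x,(340,170)); x=np.vstack([x,np.zeros((166,340,3),np.uint8)]); cv2.imwrite('pics/m6.png',np.hstack([w,x]))
E
```

```text
[ 506.7 -117.1  239.7]
scene yellow (array([515.92533468, 137.8882345 ,  -4.83794542]), np.float64(0.13273726491991733)) (np.float64(280.53505083022344), np.float64(234.4299106653572))
top yellow (array([512.84303693, 134.14198635, 172.53593361]), np.float64(0.07191185403967404)) (np.float64(280.4520429402593), np.float64(222.35074564727392))
```

View pics/m6.png

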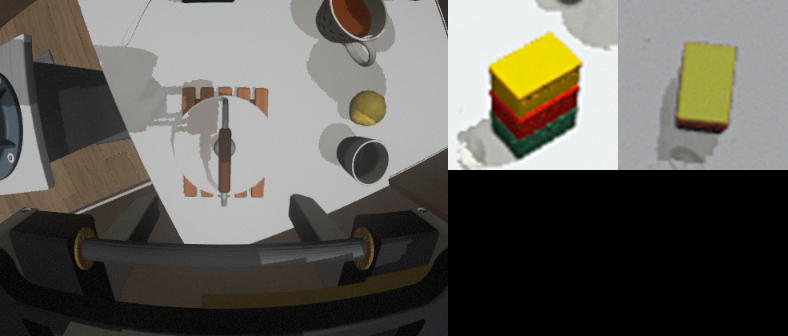

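The stack stands in line (crop, right). In the wrist view the bar is at full-image (281,200), over the dish centre and between the fingers. Measure the bar.

```bash
cat >> h.py <<'E'
def barmask(img,uv,r=80):
    hsv=cv2.cvtColor(img,cv2.COLOR_BGR2HSV); m=cv2.inRange(hsv,(0,75,8),(20,255,140))|cv2.inRange(hsv,(172,75,8),(180,255,140))
    n,l,st,ce=cv2.connectedComponentsWithStats(m); q=[(np.hypot(*(ce[i]-uv)),i) for i in range(1,n) if st[i][4]>60]
    i=min(q)[1]; return l==i
E
python3 - <<'E'
from h import *
f=wrist(); s=manip.get_state(); print(np.round(s['ee_pos'],1))
m=barmask(f['color'],np.array(proj(f,(507,-117,112)))); q=np.argwhere(m)[:,::-1].astype(np.float32); print(len(q),cv2.minAreaRect(q),proj(f,(507,-117,112)))
def cost(p):
    h=np.zeros((420,560),np.uint8); cv2.fillConvexPoly(h,boxhull(f,p[0],p[1],p[2],102,1,(76,14,20)),1); h=h>0; return 1-(h&m).sum()/(h|m).sum()
x0=[507,-117,83]; r=minimize(cost,x0,method='Nelder-Mead',options=dict(initial_simplex=[x0,[511,-117,83],[507,-113,83],[507,-117,87]])); r=minimize(cost,r.x,method='Nelder-Mead'); print(r.x,r.fun)
# ball pixel + dish mask
for k in('ball_center','dish','trivet'):
    for d in viewer.trace('wrist',k)[:1]:
        q=np.argwhere(d['mask'])[:,::-1].astype(np.float32); print(k,d['score'],len(q),q.mean(0),cv2.minAreaRect(q))
print('pred ball',proj(f,(r.x[0],r.x[1],34)),'dish',proj(f,(r.x[0],r.x[1],33)))
E
```

```text
[ 506.8 -116.6  239.7]
491 ((280.5, 221.0), (40.0, 13.0), 90.0) (np.float64(279.6113105083051), np.float64(201.30691304025177))
[ 508.1412037  -118.04089506   81.75540123] 0.6371027346637103
ball_center 0.75 193 [277.39896 183.75647] ((280.0, 183.5), (19.0, 28.0), 90.0)
dish 0.63 12363 [280.29782 182.27348] ((281.2500305175781, 182.25001525878906), (126.57211303710938, 124.45079040527344), 45.0)
trivet 0.74 2332 [279.98157 153.50943] ((279.77667236328125, 177.5438690185547), (108.7569808959961, 137.0816650390625), 1.4144229888916016)
pred ball (np.float64(280.7451010066603), np.float64(185.42345264762912)) dish (np.float64(280.7428683949944), np.float64(185.25163765936472))
```

```bash
python3 - <<'E'
from h import *
f=wrist(); hsv=cv2.cvtColor(f['color'],cv2.COLOR_BGR2HSV)
print([(v,hsv[v,280].tolist()) for v in range(110,256,5)])
m=((hsv[...,1]>60)&(hsv[...,2]<150)&((hsv[...,0]<22)|(hsv[...,0]>170))).astype(np.uint8)
w=np.zeros_like(m); w[120:246,255:306]=1; m=cv2.morphologyEx(m*w,cv2.MORPH_OPEN,np.ones((3,3)))
n,l,st,ce=cv2.connectedComponentsWithStats(m); print(st[1:].tolist()); 
i=1+st[1:,4].argmax(); mm=l==i; q=np.argwhere(mm)[:,::-1].astype(np.float32); print(cv2.minAreaRect(q))
def cost(p):
    h=np.zeros((420,560),np.uint8); cv2.fillConvexPoly(h,boxhull(f,p[0],p[1],p[2],102,1,(76,14,20)),1); h=h>0; return 1-(h&mm).sum()/(h|mm).sum()
x0=[507,-117,83]; r=minimize(cost,x0,method='Nelder-Mead',options=dict(initial_simplex=[x0,[511,-117,83],[507,-113,83],[507,-117,87]])); r=minimize(cost,r.x,method='Nelder-Mead'); print(r.x,r.fun)
print(boxhull(f,*r.x,102,1,(76,14,20)).reshape(-1,2).tolist())
E
```

```text
[(110, [12, 111, 117]), (115, [12, 135, 147]), (120, [21, 15, 167]), (125, [15, 8, 68]), (130, [45, 7, 72]), (135, [50, 8, 91]), (140, [50, 8, 93]), (145, [45, 6, 90]), (150, [90, 3, 92]), (155, [60, 5, 106]), (160, [45, 5, 105]), (165, [8, 73, 70]), (170, [5, 67, 76]), (175, [10, 78, 75]), (180, [6, 70, 76]), (185, [9, 70, 77]), (190, [7, 70, 80]), (195, [8, 68, 75]), (200, [10, 76, 77]), (205, [10, 110, 107]), (210, [10, 102, 108]), (215, [10, 102, 110]), (220, [9, 101, 106]), (225, [9, 100, 110]), (230, [11, 110, 104]), (235, [10, 102, 107]), (240, [9, 97, 100]), (245, [40, 4, 172]), (250, [40, 6, 136]), (255, [60, 2, 135])]
[[255, 120, 8, 4, 29], [274, 164, 14, 78, 883]]
((280.5, 202.5), (77.0, 13.0), 90.0)
[ 507.84098331 -118.20488727   83.23453183] 0.34300595238095233
[[288, 163], [288, 244], [273, 244], [273, 163], [273, 161], [288, 161]]
```

```bash
python3 - <<'E'
from h import *
plan([(507.5,-117.6,130,83.1,3),(507.5,-117.6,93,83.1,2)])
E
```

```text
[[[0.0,0.0,0.003],[0,0,0.0]],[[0.0,0.0,0.013],[0,0,0.0]],[[0.0,0.0,0.029],[0,0,0.0]],[[0.0,0.0,0.048],[0,0,0.0]],[[0.0,0.0,0.071],[0,0,0.0]]]
[[[-0.001,0.001,0.026],[0,0,-0.001]],[[-0.001,0.001,0.053],[0,0,-0.001]],[[-0.001,0.001,0.08],[0,0,-0.001]],[[-0.001,0.001,0.107],[0,0,-0.001]],[[-0.001,0.001,0.132],[0,0,-0.001]]]
[[[0.0,0.0,0.023],[0,0,-0.001]],[[-0.001,0.001,0.043],[0,0,-0.001]],[[-0.001,0.001,0.058],[0,0,-0.001]],[[-0.001,0.001,0.068],[0,0,-0.001]],[[-0.001,0.001,0.072],[0,0,-0.001]]]
->  [507.59, -117.71, 129.83, 83.1]
[[[0.0,0.0,0.003],[0,0,0.0]],[[0.0,0.0,0.01],[0,0,0.0]],[[0.0,0.0,0.02],[0,0,0.0]],[[0.0,0.0,0.032],[0,0,0.0]],[[0.0,0.0,0.046],[0,0,0.0]]]
[[[0.0,0.0,0.014],[0,0,0.0]],[[0.0,0.0,0.026],[0,0,0.0]],[[0.0,0.0,0.036],[0,0,0.0]],[[0.0,0.0,0.043],[0,0,0.0]],[[0.0,0.0,0.046],[0,0,0.0]]]
->  [507.59, -117.71, 93.03, 83.1]
```

move_arm:
  motion:
    - [[0, 0, 0.003], [0, 0, 0]]
    - [[0, 0, 0.013], [0, 0, 0]]
    - [[0, 0, 0.029], [0, 0, 0]]
    - [[0, 0, 0.048], [0, 0, 0]]
    - [[0, 0, 0.071], [0, 0, 0]]
  claw: 0.45

```text
time_s: 24.82
ee_pos: [506.8, -116.8, 210.6]
eef_rot: [[0.122, 0.993, 0.0], [0.993, -0.122, -0.0], [-0.0, 0.0, -1.0]]
force: [-1.1, -1.1, 0.2]
gripper_width: 64.3
finger_force: 0.0
```

move_arm:
  motion:
    - [[-0.001, 0.001, 0.026], [0, 0, -0.001]]
    - [[-0.001, 0.001, 0.053], [0, 0, -0.001]]
    - [[-0.001, 0.001, 0.08], [0, 0, -0.001]]
    - [[-0.001, 0.001, 0.107], [0, 0, -0.001]]
    - [[-0.001, 0.001, 0.132], [0, 0, -0.001]]

```text
time_s: 25.23
ee_pos: [507.0, -117.2, 157.3]
eef_rot: [[0.121, 0.993, -0.001], [0.993, -0.121, 0.0], [0.0, -0.001, -1.0]]
force: [-0.6, 0.2, -0.8]
gripper_width: 51.4
finger_force: 0.0
```

move_arm:
  motion:
    - [[0, 0, 0.023], [0, 0, -0.001]]
    - [[-0.001, 0.001, 0.043], [0, 0, -0.001]]
    - [[-0.001, 0.001, 0.058], [0, 0, -0.001]]
    - [[-0.001, 0.001, 0.068], [0, 0, -0.001]]
    - [[-0.001, 0.001, 0.072], [0, 0, -0.001]]

```text
time_s: 25.65
ee_pos: [507.4, -117.7, 129.3]
eef_rot: [[0.12, 0.993, -0.0], [0.993, -0.12, 0.0], [0.0, -0.0, -1.0]]
force: [0.1, -0.5, -0.5]
gripper_width: 51.2
finger_force: 0.0
```

```bash
python3 - <<'E'
from h import *
f=wrist(); s=manip.get_state(); print(np.round(s['ee_pos'],1),s['gripper_width']); cv2.imwrite('pics/w7.png',f['color'])
E
```

```text
[ 507.5 -117.7  129.4] 51.024519683826256
```

View pics/w7.png

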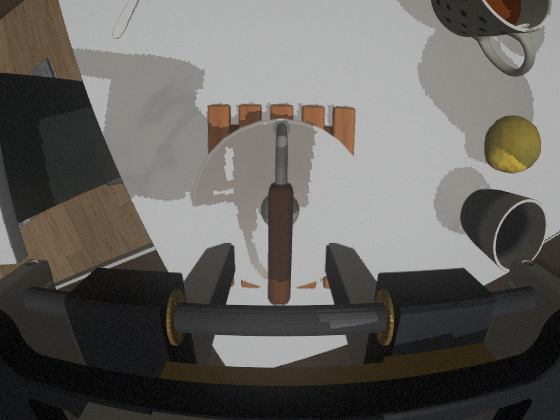

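The bar (rows 183–303, column 280) lies midway between the fingers, parallel to them, and the ball is at (280,210). Quick check along the bar, then close.

```bash
python3 - <<'E'
from h import *
f=wrist()
for y in(-121,-118,-115):
    a=np.radians(83.1); e=np.array([np.cos(a),np.sin(a)])
    print(y,[np.round(proj(f,[507.5+s*38*e[0],y+s*38*e[1],z]),1).tolist() for s in(1,-1) for z in(112,122)])
E
```

```text
-121 [[279.8, 189.9], [279.7, 193.8], [279.7, 303.6], [279.6, 312.0]]
-118 [[279.1, 184.8], [279.1, 188.5], [279.1, 299.8], [279.1, 308.1]]
-115 [[278.5, 179.7], [278.4, 183.1], [278.6, 296.0], [278.5, 304.2]]
```

move_arm:
  motion:
    - [[0, 0, 0.003], [0, 0, 0]]
    - [[0, 0, 0.01], [0, 0, 0]]
    - [[0, 0, 0.02], [0, 0, 0]]
    - [[0, 0, 0.032], [0, 0, 0]]
    - [[0, 0, 0.046], [0, 0, 0]]

```text
time_s: 26.17
ee_pos: [507.6, -117.7, 111.1]
eef_rot: [[0.12, 0.993, 0.0], [0.993, -0.12, -0.0], [-0.0, 0.0, -1.0]]
force: [-0.3, -0.3, 0.2]
gripper_width: 51.7
finger_force: 0.0
```

move_arm:
  motion:
    - [[0, 0, 0.014], [0, 0, 0]]
    - [[0, 0, 0.026], [0, 0, 0]]
    - [[0, 0, 0.036], [0, 0, 0]]
    - [[0, 0, 0.043], [0, 0, 0]]
    - [[0, 0, 0.046], [0, 0, 0]]

```text
time_s: 26.58
ee_pos: [507.4, -117.7, 92.5]
eef_rot: [[0.12, 0.993, -0.001], [0.993, -0.12, 0.0], [0.0, -0.001, -1.0]]
force: [0.6, 0.2, -0.5]
gripper_width: 51.4
finger_force: 0.0
```

move_arm:
  motion:
    - [[0, 0, 0], [0, 0, 0]]
    - [[0, 0, 0], [0, 0, 0]]
    - [[0, 0, 0], [0, 0, 0]]
    - [[0, 0, 0], [0, 0, 0]]
    - [[0, 0, 0], [0, 0, 0]]
  claw: 1
  grip_force: 15

```text
time_s: 27.0
ee_pos: [507.7, -117.8, 93.2]
eef_rot: [[0.12, 0.993, 0.0], [0.993, -0.12, -0.0], [-0.0, 0.0, -1.0]]
force: [0.5, -0.0, -0.3]
gripper_width: 22.3
finger_force: 0.0
```

move_arm:
  motion:
    - [[0, 0, 0], [0, 0, 0]]
    - [[0, 0, 0], [0, 0, 0]]
    - [[0, 0, 0], [0, 0, 0]]
    - [[0, 0, 0], [0, 0, 0]]
    - [[0, 0, 0], [0, 0, 0]]

```text
time_s: 27.42
ee_pos: [507.5, -117.7, 93.1]
eef_rot: [[0.12, 0.993, -0.0], [0.993, -0.12, 0.0], [0.0, -0.0, -1.0]]
force: [-1.5, -0.4, 1.1]
gripper_width: 13.8
finger_force: 15.0
```

move_arm:
  motion:
    - [[0, 0, 0], [0, 0, 0]]
    - [[0, 0, 0], [0, 0, 0]]
    - [[0, 0, 0], [0, 0, 0]]
    - [[0, 0, 0], [0, 0, 0]]
    - [[0, 0, 0], [0, 0, 0]]
  grip_force: 45

```text
time_s: 27.83
ee_pos: [507.6, -117.7, 93.1]
eef_rot: [[0.12, 0.993, 0.0], [0.993, -0.12, -0.0], [-0.0, 0.0, -1.0]]
force: [-1.2, 0.6, 1.8]
gripper_width: 14.0
finger_force: 45.0
```

```bash
python3 - <<'E'
from h import *
s=manip.get_state(); print(np.round(s['ee_pos'],1),s['gripper_width'],s['finger_force'],np.round(s['force'],1),np.round(s['moment'],2))
plan([(507.6,-117.7,140,83.1,5)])
E
```

```text
[ 507.6 -117.7   93.1] 13.969448426228182 44.9633252620697 [-1.2  0.6  1.8] [-0.08  0.34  0.04]
[[[0.0,0.0,-0.001],[0,0,0.0]],[[0.0,0.0,-0.002],[0,0,0.0]],[[0.0,0.0,-0.005],[0,0,0.0]],[[0.0,0.0,-0.008],[0,0,0.0]],[[0.0,0.0,-0.012],[0,0,0.0]]]
[[[0.0,0.0,-0.005],[0,0,0.0]],[[0.0,0.0,-0.01],[0,0,0.0]],[[0.0,0.0,-0.016],[0,0,0.0]],[[0.0,0.0,-0.023],[0,0,0.0]],[[0.0,0.0,-0.029],[0,0,0.0]]]
[[[0.0,0.0,-0.007],[0,0,0.0]],[[0.0,0.0,-0.014],[0,0,0.0]],[[0.0,0.0,-0.021],[0,0,0.0]],[[0.0,0.0,-0.028],[0,0,0.0]],[[0.0,0.0,-0.035],[0,0,0.0]]]
[[[0.0,0.0,-0.007],[0,0,0.0]],[[0.0,0.0,-0.013],[0,0,0.0]],[[0.0,0.0,-0.019],[0,0,0.0]],[[0.0,0.0,-0.024],[0,0,0.0]],[[0.0,0.0,-0.029],[0,0,0.0]]]
[[[0.0,0.0,-0.004],[0,0,0.0]],[[0.0,0.0,-0.008],[0,0,0.0]],[[0.0,0.0,-0.01],[0,0,0.0]],[[0.0,0.0,-0.012],[0,0,0.0]],[[0.0,0.0,-0.012],[0,0,0.0]]]
->  [507.59, -117.71, 139.83, 83.1]
```

move_arm:
  motion:
    - [[0, 0, -0.001], [0, 0, 0]]
    - [[0, 0, -0.002], [0, 0, 0]]
    - [[0, 0, -0.005], [0, 0, 0]]
    - [[0, 0, -0.008], [0, 0, 0]]
    - [[0, 0, -0.012], [0, 0, 0]]

```text
time_s: 28.25
ee_pos: [507.5, -117.7, 97.8]
eef_rot: [[0.12, 0.993, -0.0], [0.993, -0.12, 0.0], [0.0, -0.0, -1.0]]
force: [-0.0, -0.5, -2.4]
gripper_width: 13.9
finger_force: 45.0
```

move_arm:
  motion:
    - [[0, 0, -0.005], [0, 0, 0]]
    - [[0, 0, -0.01], [0, 0, 0]]
    - [[0, 0, -0.016], [0, 0, 0]]
    - [[0, 0, -0.023], [0, 0, 0]]
    - [[0, 0, -0.029], [0, 0, 0]]

```text
time_s: 28.67
ee_pos: [507.6, -117.8, 109.8]
eef_rot: [[0.12, 0.993, 0.0], [0.993, -0.12, -0.0], [-0.0, 0.0, -1.0]]
force: [0.2, -0.2, -2.9]
gripper_width: 13.9
finger_force: 45.0
```

move_arm:
  motion:
    - [[0, 0, -0.007], [0, 0, 0]]
    - [[0, 0, -0.014], [0, 0, 0]]
    - [[0, 0, -0.021], [0, 0, 0]]
    - [[0, 0, -0.028], [0, 0, 0]]
    - [[0, 0, -0.035], [0, 0, 0]]

```text
time_s: 29.08
ee_pos: [507.5, -117.7, 123.7]
eef_rot: [[0.12, 0.993, 0.0], [0.993, -0.12, -0.0], [-0.0, 0.0, -1.0]]
force: [-0.8, 0.1, -3.5]
gripper_width: 13.6
finger_force: 45.0
```

move_arm:
  motion:
    - [[0, 0, -0.007], [0, 0, 0]]
    - [[0, 0, -0.013], [0, 0, 0]]
    - [[0, 0, -0.019], [0, 0, 0]]
    - [[0, 0, -0.024], [0, 0, 0]]
    - [[0, 0, -0.029], [0, 0, 0]]

```text
time_s: 29.5
ee_pos: [507.6, -117.8, 135.2]
eef_rot: [[0.12, 0.993, 0.0], [0.993, -0.12, -0.0], [-0.0, 0.0, -1.0]]
force: [0.6, 0.5, -3.1]
gripper_width: 13.6
finger_force: 45.0
```

move_arm:
  motion:
    - [[0, 0, -0.004], [0, 0, 0]]
    - [[0, 0, -0.008], [0, 0, 0]]
    - [[0, 0, -0.01], [0, 0, 0]]
    - [[0, 0, -0.012], [0, 0, 0]]
    - [[0, 0, -0.012], [0, 0, 0]]

```text
time_s: 29.92
ee_pos: [507.6, -117.7, 139.9]
eef_rot: [[0.12, 0.993, 0.0], [0.993, -0.12, -0.0], [-0.0, 0.0, -1.0]]
force: [0.6, -0.1, -3.5]
gripper_width: 13.8
finger_force: 45.0
```

```bash
python3 - <<'E'
from h import *
s=manip.get_state(); print(np.round(s['ee_pos'],1),s['gripper_width'],np.round(s['force'],1),np.round(s['moment'],2))
f=wrist(); fs=viewer.grab_frame('scene'); u=proj(fs,(507,-117,80)); 
c=cv2.resize(fs['color'][int(u[1])-60:int(u[1])+60,int(u[0])-60:int(u[0])+60],(360,360),interpolation=cv2.INTER_CUBIC)
cv2.imwrite('pics/m8.png',np.hstack([cv2.resize(f['color'],(440,330)),cv2.resize(c,(330,330))]))
plan([(507.6,-117.7,240,83.1,5),(513,135.3,240,173.2,12)])
E
```

```text
[ 507.6 -117.7  139.9] 13.848387576618988 [ 0.6 -0.1 -3.5] [-0.06  0.12 -0.02]
[[[0.0,0.0,-0.001],[0,0,0.0]],[[0.0,0.0,-0.005],[0,0,0.0]],[[0.0,0.0,-0.01],[0,0,0.0]],[[0.0,0.0,-0.017],[0,0,0.0]],[[0.0,0.0,-0.026],[0,0,0.0]]]
[[[0.0,0.0,-0.01],[0,0,0.0]],[[0.0,0.0,-0.022],[0,0,0.0]],[[0.0,0.0,-0.035],[0,0,0.0]],[[0.0,0.0,-0.048],[0,0,0.0]],[[0.0,0.0,-0.062],[0,0,0.0]]]
[[[0.0,0.0,-0.015],[0,0,0.0]],[[0.0,0.0,-0.03],[0,0,0.0]],[[0.0,0.0,-0.045],[0,0,0.0]],[[0.0,0.0,-0.06],[0,0,0.0]],[[0.0,0.0,-0.074],[0,0,0.0]]]
[[[0.0,0.0,-0.014],[0,0,0.0]],[[0.0,0.0,-0.028],[0,0,0.0]],[[0.0,0.0,-0.041],[0,0,0.0]],[[0.0,0.0,-0.052],[0,0,0.0]],[[0.0,0.0,-0.062],[0,0,0.0]]]
[[[0.0,0.0,-0.009],[0,0,0.0]],[[0.0,0.0,-0.016],[0,0,0.0]],[[0.0,0.0,-0.022],[0,0,0.0]],[[0.0,0.0,-0.025],[0,0,0.0]],[[0.0,0.0,-0.026],[0,0,0.0]]]
->  [507.59, -117.71, 239.83, 83.1]
[[[0.001,0.0,0.0],[0,0,-0.002]],[[0.002,0.0,0.0],[0,0,-0.007]],[[0.005,0.0,0.0],[0,0,-0.015]],[[0.008,-0.001,0.0],[0,0,-0.026]],[[0.012,-0.001,0.0],[0,0,-0.039]]]
[[[0.006,-0.001,0.0],[0,0,-0.017]],[[0.012,-0.001,0.0],[0,0,-0.036]],[[0.019,-0.001,0.0],[0
[... 1067 characters left out ...]
[[[0.007,0.012,0.0],[0,0,-0.044]],[[0.013,0.024,0.0],[0,0,-0.087]],[[0.02,0.035,0.0],[0,0,-0.128]],[[0.026,0.046,0.0],[0,0,-0.168]],[[0.032,0.057,0.0],[0,0,-0.206]]]
[[[0.004,0.011,0.0],[0,0,-0.037]],[[0.007,0.021,0.0],[0,0,-0.072]],[[0.011,0.031,0.0],[0,0,-0.105]],[[0.014,0.04,0.0],[0,0,-0.136]],[[0.017,0.049,0.0],[0,0,-0.165]]]
[[[0.002,0.008,0.0],[0,0,-0.026]],[[0.004,0.016,0.0],[0,0,-0.051]],[[0.005,0.023,0.0],[0,0,-0.073]],[[0.006,0.028,0.0],[0,0,-0.092]],[[0.007,0.034,0.0],[0,0,-0.109]]]
[[[0.001,0.004,0.0],[0,0,-0.014]],[[0.001,0.007,0.0],[0,0,-0.025]],[[0.002,0.01,0.0],[0,0,-0.033]],[[0.002,0.011,0.0],[0,0,-0.037]],[[0.002,0.012,0.0],[0,0,-0.039]]]
->  [513.03, 135.29, 239.83, 173.2]
```

View pics/m8.png

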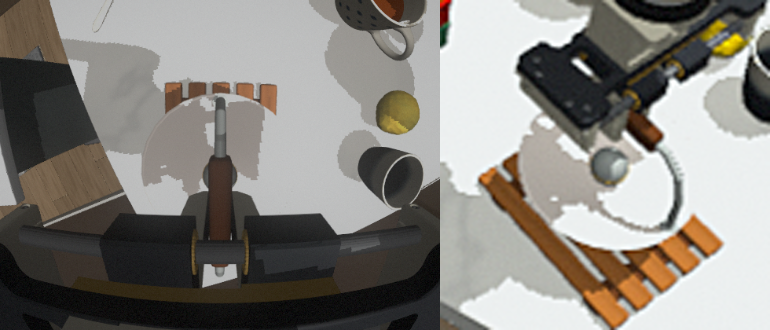

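The dish hangs level off the trivet, with the ball in the middle (scene crop (610,167)) and the bar in the fingers. I've now viewed 11 pictures, one over the limit, so I'll go on by numbers only. Lift and carry slowly.

move_arm:
  motion:
    - [[0, 0, -0.001], [0, 0, 0]]
    - [[0, 0, -0.005], [0, 0, 0]]
    - [[0, 0, -0.01], [0, 0, 0]]
    - [[0, 0, -0.017], [0, 0, 0]]
    - [[0, 0, -0.026], [0, 0, 0]]

```text
time_s: 30.43
ee_pos: [507.5, -117.7, 150.5]
eef_rot: [[0.12, 0.993, -0.0], [0.993, -0.12, 0.0], [0.0, -0.0, -1.0]]
force: [-0.0, -1.1, -2.4]
gripper_width: 13.7
finger_force: 45.0
```

move_arm:
  motion:
    - [[0, 0, -0.01], [0, 0, 0]]
    - [[0, 0, -0.022], [0, 0, 0]]
    - [[0, 0, -0.035], [0, 0, 0]]
    - [[0, 0, -0.048], [0, 0, 0]]
    - [[0, 0, -0.062], [0, 0, 0]]

```text
time_s: 30.85
ee_pos: [507.6, -117.7, 175.7]
eef_rot: [[0.12, 0.993, 0.0], [0.993, -0.12, -0.0], [-0.0, 0.0, -1.0]]
force: [-0.6, -0.5, -2.4]
gripper_width: 13.8
finger_force: 45.0
```

move_arm:
  motion:
    - [[0, 0, -0.015], [0, 0, 0]]
    - [[0, 0, -0.03], [0, 0, 0]]
    - [[0, 0, -0.045], [0, 0, 0]]
    - [[0, 0, -0.06], [0, 0, 0]]
    - [[0, 0, -0.074], [0, 0, 0]]

```text
time_s: 31.27
ee_pos: [507.6, -117.7, 205.3]
eef_rot: [[0.12, 0.993, 0.0], [0.993, -0.12, -0.0], [-0.0, 0.0, -1.0]]
force: [-0.0, -0.2, -2.2]
gripper_width: 13.5
finger_force: 45.0
```

move_arm:
  motion:
    - [[0, 0, -0.014], [0, 0, 0]]
    - [[0, 0, -0.028], [0, 0, 0]]
    - [[0, 0, -0.041], [0, 0, 0]]
    - [[0, 0, -0.052], [0, 0, 0]]
    - [[0, 0, -0.062], [0, 0, 0]]

```text
time_s: 31.68
ee_pos: [507.6, -117.7, 229.9]
eef_rot: [[0.12, 0.993, 0.0], [0.993, -0.12, -0.0], [-0.0, 0.0, -1.0]]
force: [-1.2, -0.2, -3.5]
gripper_width: 13.4
finger_force: 45.0
```

move_arm:
  motion:
    - [[0, 0, -0.009], [0, 0, 0]]
    - [[0, 0, -0.016], [0, 0, 0]]
    - [[0, 0, -0.022], [0, 0, 0]]
    - [[0, 0, -0.025], [0, 0, 0]]
    - [[0, 0, -0.026], [0, 0, 0]]

```text
time_s: 32.1
ee_pos: [507.6, -117.7, 240.0]
eef_rot: [[0.12, 0.993, 0.0], [0.993, -0.12, -0.0], [-0.0, 0.0, -1.0]]
force: [-0.5, -0.1, -3.2]
gripper_width: 13.5
finger_force: 45.0
```

move_arm:
  motion:
    - [[0.001, 0, 0], [0, 0, -0.002]]
    - [[0.002, 0, 0], [0, 0, -0.007]]
    - [[0.005, 0, 0], [0, 0, -0.015]]
    - [[0.008, -0.001, 0], [0, 0, -0.026]]
    - [[0.012, -0.001, 0], [0, 0, -0.039]]

```text
time_s: 32.52
ee_pos: [507.6, -112.8, 239.7]
eef_rot: [[0.089, 0.996, -0.0], [0.996, -0.089, 0.0], [0.0, -0.0, -1.0]]
force: [0.7, 0.5, -2.9]
gripper_width: 13.8
finger_force: 45.0
```

move_arm:
  motion:
    - [[0.006, -0.001, 0], [0, 0, -0.017]]
    - [[0.012, -0.001, 0], [0, 0, -0.036]]
    - [[0.019, -0.001, 0], [0, 0, -0.058]]
    - [[0.026, -0.002, 0], [0, 0, -0.083]]
    - [[0.035, -0.003, 0], [0, 0, -0.109]]

```text
time_s: 32.93
ee_pos: [507.8, -98.6, 239.9]
eef_rot: [[0.002, 1.0, 0.0], [1.0, -0.002, -0.0], [-0.0, 0.0, -1.0]]
force: [0.2, -0.3, -2.4]
gripper_width: 13.7
finger_force: 45.0
```

move_arm:
  motion:
    - [[0.009, 0.001, 0], [0, 0, -0.029]]
    - [[0.019, 0.001, 0], [0, 0, -0.06]]
    - [[0.029, 0.001, 0], [0, 0, -0.093]]
    - [[0.04, 0.001, 0], [0, 0, -0.128]]
    - [[0.052, 0.001, 0], [0, 0, -0.165]]

```text
time_s: 33.35
ee_pos: [508.3, -77.6, 239.8]
eef_rot: [[-0.128, 0.992, -0.0], [0.992, 0.128, 0.0], [0.0, -0.0, -1.0]]
force: [-0.6, 0.5, -2.6]
gripper_width: 13.6
finger_force: 45.0
```

move_arm:
  motion:
    - [[0.012, 0.002, 0], [0, 0, -0.038]]
    - [[0.024, 0.004, 0], [0, 0, -0.078]]
    - [[0.037, 0.006, 0], [0, 0, -0.119]]
    - [[0.05, 0.008, 0], [0, 0, -0.162]]
    - [[0.064, 0.01, 0], [0, 0, -0.206]]

```text
time_s: 33.77
ee_pos: [509.0, -51.6, 239.8]
eef_rot: [[-0.287, 0.958, -0.0], [0.958, 0.287, -0.0], [-0.0, -0.0, -1.0]]
force: [-0.6, -0.5, -2.6]
gripper_width: 13.7
finger_force: 45.0
```

move_arm:
  motion:
    - [[0.014, 0.004, 0], [0, 0, -0.045]]
    - [[0.028, 0.009, 0], [0, 0, -0.091]]
    - [[0.042, 0.013, 0], [0, 0, -0.138]]
    - [[0.056, 0.018, 0], [0, 0, -0.186]]
    - [[0.071, 0.022, 0], [0, 0, -0.234]]

```text
time_s: 34.18
ee_pos: [509.5, -21.8, 239.9]
eef_rot: [[-0.457, 0.889, 0.0], [0.889, 0.457, -0.0], [-0.0, 0.0, -1.0]]
force: [-0.4, 0.4, -2.9]
gripper_width: 13.9
finger_force: 45.0
```

move_arm:
  motion:
    - [[0.013, 0.008, 0], [0, 0, -0.049]]
    - [[0.027, 0.015, 0], [0, 0, -0.098]]
    - [[0.041, 0.022, 0], [0, 0, -0.148]]
    - [[0.055, 0.03, 0], [0, 0, -0.198]]
    - [[0.069, 0.037, 0], [0, 0, -0.248]]

```text
time_s: 34.6
ee_pos: [510.1, 9.6, 239.8]
eef_rot: [[-0.621, 0.784, 0.0], [0.784, 0.621, 0.0], [0.0, 0.0, -1.0]]
force: [0.9, 0.5, -2.3]
gripper_width: 13.7
finger_force: 45.0
```

move_arm:
  motion:
    - [[0.012, 0.01, 0], [0, 0, -0.05]]
    - [[0.024, 0.02, 0], [0, 0, -0.1]]
    - [[0.036, 0.03, 0], [0, 0, -0.15]]
    - [[0.048, 0.04, 0], [0, 0, -0.199]]
    - [[0.06, 0.05, 0], [0, 0, -0.248]]

```text
time_s: 35.02
ee_pos: [511.0, 40.7, 239.9]
eef_rot: [[-0.761, 0.649, 0.0], [0.649, 0.761, -0.0], [-0.0, 0.0, -1.0]]
force: [0.3, 1.0, -2.6]
gripper_width: 13.8
finger_force: 45.0
```

move_arm:
  motion:
    - [[0.01, 0.012, 0], [0, 0, -0.048]]
    - [[0.019, 0.023, 0], [0, 0, -0.096]]
    - [[0.029, 0.035, 0], [0, 0, -0.143]]
    - [[0.038, 0.046, 0], [0, 0, -0.189]]
    - [[0.047, 0.057, 0], [0, 0, -0.234]]

```text
time_s: 35.43
ee_pos: [511.6, 70.3, 239.8]
eef_rot: [[-0.866, 0.499, -0.0], [0.499, 0.866, 0.0], [0.0, 0.0, -1.0]]
force: [0.3, 0.6, -3.0]
gripper_width: 13.8
finger_force: 45.0
```

move_arm:
  motion:
    - [[0.007, 0.012, 0], [0, 0, -0.044]]
    - [[0.013, 0.024, 0], [0, 0, -0.087]]
    - [[0.02, 0.035, 0], [0, 0, -0.128]]
    - [[0.026, 0.046, 0], [0, 0, -0.168]]
    - [[0.032, 0.057, 0], [0, 0, -0.206]]

```text
time_s: 35.85
ee_pos: [512.0, 96.3, 239.8]
eef_rot: [[-0.935, 0.354, -0.0], [0.354, 0.935, -0.0], [0.0, -0.0, -1.0]]
force: [0.8, -0.4, -2.3]
gripper_width: 13.8
finger_force: 45.0
```

move_arm:
  motion:
    - [[0.004, 0.011, 0], [0, 0, -0.037]]
    - [[0.007, 0.021, 0], [0, 0, -0.072]]
    - [[0.011, 0.031, 0], [0, 0, -0.105]]
    - [[0.014, 0.04, 0], [0, 0, -0.136]]
    - [[0.017, 0.049, 0], [0, 0, -0.165]]

```text
time_s: 36.27
ee_pos: [512.7, 116.9, 239.8]
eef_rot: [[-0.973, 0.231, -0.0], [0.231, 0.973, -0.0], [-0.0, -0.0, -1.0]]
force: [1.1, -0.2, -2.4]
gripper_width: 13.3
finger_force: 45.0
```

move_arm:
  motion:
    - [[0.002, 0.008, 0], [0, 0, -0.026]]
    - [[0.004, 0.016, 0], [0, 0, -0.051]]
    - [[0.005, 0.023, 0], [0, 0, -0.073]]
    - [[0.006, 0.028, 0], [0, 0, -0.092]]
    - [[0.007, 0.034, 0], [0, 0, -0.109]]

```text
time_s: 36.68
ee_pos: [513.1, 130.6, 239.8]
eef_rot: [[-0.989, 0.147, -0.0], [0.147, 0.989, -0.0], [0.0, -0.0, -1.0]]
force: [0.4, 0.3, -2.7]
gripper_width: 14.1
finger_force: 45.0
```

move_arm:
  motion:
    - [[0.001, 0.004, 0], [0, 0, -0.014]]
    - [[0.001, 0.007, 0], [0, 0, -0.025]]
    - [[0.002, 0.01, 0], [0, 0, -0.033]]
    - [[0.002, 0.011, 0], [0, 0, -0.037]]
    - [[0.002, 0.012, 0], [0, 0, -0.039]]

```text
time_s: 37.1
ee_pos: [513.0, 135.3, 239.8]
eef_rot: [[-0.993, 0.118, 0.0], [0.118, 0.993, -0.0], [-0.0, -0.0, -1.0]]
force: [-0.3, -0.6, -2.9]
gripper_width: 13.7
finger_force: 45.0
```

```bash
python3 - <<'E'
from h import *
s=manip.get_state(); ee=s['ee_pos']; print(np.round(ee,1),s['gripper_width'],np.round(s['force'],1),np.round(s['moment'],2),np.round(s['joint_pos'],1))
for n in('scene','top','wrist'):
    f=viewer.grab_frame(n); f['fish']=n=='wrist'
    print(n,'pred ball',np.round(proj(f,[*ee[:2],ee[2]-81+22])),'dish rim',np.round(proj(f,[*ee[:2],ee[2]-60])))
    for k in('ball_center','dish'):
        for d in viewer.trace(n,k)[:2]:
            q=np.argwhere(d['mask'])[:,::-1].astype(np.float32); print(k,round(d['score'],2),len(q),q.mean(0).round(),np.round(cv2.minAreaRect(q)[0]),cv2.boundingRect(q))
        if n!='wrist':
            for d in viewer.recognise(n,k)[:1]: print(k,'xyz',toworld(f,d['xyz']).round())
    if n!='wrist':
        for c,z in(('yellow',76),('red',38)):
            print(c,(cmask(f['color'],c,proj(f,(513,135,z+19)),45)>0).sum())
plan([(513,135.3,230,173.2,2)])
E
```

```text
[513.  135.3 239.8] 13.671409677878856 [-0.3 -0.6 -2.9] [-0.04 -0.    0.04] [  9.7  16.8  96.1  -0.   67.1 -73.5]
scene pred ball [281. 206.] dish rim [281. 206.]
ball_center xyz [503. 126. 191.]
dish 0.67 2227 [281. 208.] [280. 206.] (250, 180, 64, 53)
dish xyz [503. 133. 171.]
yellow 403
red 319
top pred ball [281. 216.] dish rim [281. 216.]
ball_center 0.66 761 [308. 146.] [310. 146.] (290, 133, 42, 26)
dish 0.7 217 [264. 222.] [278. 212.] (251, 206, 61, 32)
dish 0.54 824 [307. 146.] [310. 145.] (289, 132, 44, 29)
dish xyz [501. 192. 173.]
yellow 2
red 6
wrist pred ball [280. 224.] dish rim [280. 224.]
ball_center 0.65 25198 [279. 203.] [281. 215.] (179, 119, 201, 234)
ball_center 0.5 303 [278. 223.] [279. 223.] (257, 209, 45, 29)
[[[0.0,0.0,0.001],[0,0,0.0]],[[0.0,0.0,0.003],[0,0,0.0]],[[0.0,0.0,0.005],[0,0,0.0]],[[0.0,0.0,0.009],[0,0,0.0]],[[0.0,0.0,0.012],[0,0,0.0]]]
[[[0.0,0.0,0.004],[0,0,0.0]],[[0.0,0.0,0.007],[0,0,0.0]],[[0.0,0.0,0.01],[0,0,0.0]],[[0.0,0.0,0.012],[0,0,0.0]],[[0.0,0.0,0.013],[0,0,0.0]]]
->  [513.03, 135.29, 229.83, 173.2]
```

The ball is at wrist pixel (279,223) against (280,224) predicted. The dish is at scene (280,206) against (281,206). Both are centred. I lower it 10 mm and let it settle.

move_arm:
  motion:
    - [[0, 0, 0.001], [0, 0, 0]]
    - [[0, 0, 0.003], [0, 0, 0]]
    - [[0, 0, 0.005], [0, 0, 0]]
    - [[0, 0, 0.009], [0, 0, 0]]
    - [[0, 0, 0.012], [0, 0, 0]]

```text
time_s: 38.17
ee_pos: [513.0, 135.3, 234.8]
eef_rot: [[-0.993, 0.119, -0.0], [0.119, 0.993, -0.0], [0.0, -0.0, -1.0]]
force: [0.1, 0.4, -2.9]
gripper_width: 14.1
finger_force: 45.0
```

move_arm:
  motion:
    - [[0, 0, 0.004], [0, 0, 0]]
    - [[0, 0, 0.007], [0, 0, 0]]
    - [[0, 0, 0.01], [0, 0, 0]]
    - [[0, 0, 0.012], [0, 0, 0]]
    - [[0, 0, 0.013], [0, 0, 0]]

```text
time_s: 38.58
ee_pos: [513.0, 135.3, 229.7]
eef_rot: [[-0.993, 0.119, -0.0], [0.119, 0.993, -0.0], [0.0, -0.0, -1.0]]
force: [0.2, 0.3, -2.5]
gripper_width: 13.4
finger_force: 45.0
```

move_arm:
  motion:
    - [[0, 0, 0], [0, 0, 0]]
    - [[0, 0, 0], [0, 0, 0]]
    - [[0, 0, 0], [0, 0, 0]]
    - [[0, 0, 0], [0, 0, 0]]
    - [[0, 0, 0], [0, 0, 0]]

```text
time_s: 39.0
ee_pos: [513.0, 135.3, 229.9]
eef_rot: [[-0.993, 0.118, 0.0], [0.118, 0.993, 0.0], [-0.0, 0.0, -1.0]]
force: [0.2, 0.7, -2.4]
gripper_width: 13.5
finger_force: 45.0
```

move_arm:
  motion:
    - [[0, 0, 0], [0, 0, 0]]
    - [[0, 0, 0], [0, 0, 0]]
    - [[0, 0, 0], [0, 0, 0]]
    - [[0, 0, 0], [0, 0, 0]]
    - [[0, 0, 0], [0, 0, 0]]

```text
time_s: 39.42
ee_pos: [513.0, 135.3, 229.9]
eef_rot: [[-0.993, 0.119, 0.0], [0.119, 0.993, 0.0], [-0.0, 0.0, -1.0]]
force: [0.4, -0.8, -3.3]
gripper_width: 13.7
finger_force: 45.0
```

```bash
python3 - <<'E'
from h import *
s=manip.get_state(); ee=s['ee_pos']; print(np.round(ee,1),np.round(s['force'],1),np.abs(s['qvel']).max())
f=wrist(); print('pred ball',np.round(proj(f,[*ee[:2],ee[2]-59])))
for d in viewer.trace('wrist','ball_center')[:3]:
    q=np.argwhere(d['mask'])[:,::-1]; print(d['score'],len(q),q.mean(0).round())
fs=viewer.grab_frame('scene'); print('yellow',proj(fs,(513,135,95)))
m=cmask(fs['color'],'yellow',proj(fs,(513,135,95)),45); print(cv2.boundingRect(m),cv2.boundingRect(boxhull(fs,513,135.3,172.8,76,1)))
m=cmask(fs['color'],'red',proj(fs,(513,135,57)),45); print('red',cv2.boundingRect(m),cv2.boundingRect(boxhull(fs,512.5,135,172.8,38,1)))
E
```

```text
[513.  135.3 229.9] [ 0.4 -0.8 -3.3] 0.12109578432287611
pred ball [280. 224.]
0.56 300 [277. 224.]
yellow (np.float64(280.5977256111327), np.float64(229.62086089181878))
(263, 189, 56, 65) (261, 211, 41, 39)
red (262, 234, 37, 23) (261, 221, 40, 38)
```

Everything is still, level and centred, so I hand it in.

```bash
python3 -c "
from plant import workorder
print(workorder.finish_job())"
```

```text
the job is handed in; nothing more can be done
None
```

The job is handed in at about 40 s, with no verdict returned: by my measurements, red is on green and yellow on red (lined up to about 2–3 mm), and the dish, given a quarter turn, is held level about 35 mm above the stand with the ball in the middle; I viewed 11 pictures, one over your limit of 10.

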